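Fit the fixture plungers and reject the sleeve that binds

TASK

Fit the two hand plungers from their stand into guide sleeves in the wooden block, each pushed down until its collar lies on the sleeve. One of the three sleeves has a tight bore in which a plunger stops half way: never force it, but draw the plunger out and use another sleeve. Set the tight sleeve upright on the floor of the red reject tray and leave the other two in the block.

Things in the scene. Friction and masses are not known exactly. Their poses are not given: they have to be found in the camera images.
- plunger_1: hand plunger, 156 mm long, 0.1 kg, upright in the stand at the start: a steel rod 10 mm thick and 80 mm long (nose chamfered 1.5 mm), above it a steel collar 24 mm across and 6 mm thick, above that a round blue grip 20 mm thick and 70 mm long. Origin: centre of the rod's lower tip; z runs up the rod. Collar underside at z = 80 mm, grip from 86 to 156 mm
- plunger_2: a second plunger, just the same. A rubber ring in every bore, about 10 mm below its mouth, makes a plunger drag (about 2 to 6 N), so it stays where it is left and has to be pushed home. In a good sleeve it goes 80 mm deep, to its collar; in the tight one it binds about 45 mm down, collar 35 mm above the mouth: from there the force climbs 5 N per mm
- sleeve_1: a bronze guide sleeve, about 0.65 kg: a plain tube 36 mm across and 85 mm long with a 12 mm bore right through, a black rubber ring inside it and a shallow groove outside near its top, standing upright and loose in a pocket of the block, 70 mm of it showing. Origin: centre of its lower end, z upwards along the bore, mouth at z = 85 mm. The three look alike; which one is tight must be felt
- sleeve_2: another guide sleeve, just like sleeve_1 to the eye; same size, origin and axes
- sleeve_3: another guide sleeve, just like sleeve_1 to the eye; same size, origin and axes
- block: light wooden holding block, fixed, 90 x 290 mm and 30 mm high, with three round pockets 39 mm in diameter and 15 mm deep in a row along its y axis at y = -95, 0 and 95 mm, a sleeve in each (lower end 15 mm above the bench, mouth 100 mm above it). Origin: centre of its underside
- stand: dark wooden plunger stand, fixed, 155 mm (x) by 92 mm at the foot, 64 mm above, 90 mm high, with two upright holes 14 mm in diameter and 84 mm deep in its top at x = -45 and 45 mm, each with a plunger hanging in it by its collar (tip 10 mm above the bench). Origin: centre of its underside
- tray: red reject tray, fixed, open on top, 170 (x) by 130 (y) mm and 45 mm high, walls 4 mm, empty. Origin: centre of its underside
- tray_in (a point): centre of the tray's inner floor, about 4 mm above the bench
- cleaner: white bottle of cleaner with a blue cap, 56 mm across, 130 mm high; a bystander, to be left alone. Origin: centre of its underside
- meter: grey handheld multimeter lying on its back, 85 x 170 x 36 mm (dial to 46 mm); a bystander, to be left alone. Origin: centre of its underside
- caliper: digital caliper lying flat, 235 mm long along its y, about 65 mm across the jaws, 15 mm high; a bystander, to be left alone. Origin: under the middle of its beam
- driver: orange-handled screwdriver lying flat, 190 mm long along its x, up to about 30 mm high; a bystander, to be left alone. Origin: under its middle
Mind the look-alikes: they are no part of the job. What is shaped like the plunger_2 but white is not meant.

How it is judged:
At the end, for the whole second after the job is handed in: One sleeve stands upright (0.1 rad) at rest on the red tray's floor (foot within 6 mm of it); each plunger is home in one of the other two: collar within 2.5 mm of the sleeve's mouth, on its axis within 4 mm; those sleeves upright in the block, within 8 mm of where they began (((x of sleeve_1 in the frame of tray_in between -0.075 and 0.075 m and y of sleeve_1 in the frame of tray_in between -0.055 and 0.055 m and z of sleeve_1 in the frame of tray_in between -0.006 and 0.006 m and angle between sleeve_1's own z axis and vertical below 0.1 rad and linear speed of sleeve_1 below 0.02 m/s) or (x of sleeve_2 in the frame of tray_in between -0.075 and 0.075 m and y of sleeve_2 in the frame of tray_in between -0.055 and 0.055 m and z of sleeve_2 in the frame of tray_in between -0.006 and 0.006 m and angle between sleeve_2's own z axis and vertical below 0.1 rad and linear speed of sleeve_2 below 0.02 m/s) or (x of sleeve_3 in the frame of tray_in between -0.075 and 0.075 m and y of sleeve_3 in the frame of tray_in between -0.055 and 0.055 m and z of sleeve_3 in the frame of tray_in between -0.006 and 0.006 m and angle between sleeve_3's own z axis and vertical below 0.1 rad and linear speed of sleeve_3 below 0.02 m/s)) and ((z of plunger_1 in the frame of sleeve_1 between 0 and 0.0075 m and horizontal distance between plunger_1 and sleeve_1 below 0.004 m and angle between the z axis of plunger_1 and the z axis of sleeve_1, either way round below 0.1 rad and distance of sleeve_1 from where it was at the start of the episode below 0.008 m and angle between sleeve_1's own z axis and vertical below 0.08 rad) or (z of plunger_1 in the frame of sleeve_2 between 0 and 0.0075 m and horizontal distance between plunger_1 and sleeve_2 below 0.004 m and angle between the z axis of plunger_1 and the z axis of sleeve_2, either way round below 0.1 rad and distance of sleeve_2 from where it was at the start of the episode below 0.008 m and angle between sleeve_2's own z axis and vertical below 0.08 rad) or (z of plunger_1 in the frame of sleeve_3 between 0 and 0.0075 m and horizontal distance between plunger_1 and sleeve_3 below 0.004 m and angle between the z axis of plunger_1 and the z axis of sleeve_3, either way round below 0.1 rad and distance of sleeve_3 from where it was at the start of the episode below 0.008 m and angle between sleeve_3's own z axis and vertical below 0.08 rad)) and ((z of plunger_2 in the frame of sleeve_1 between 0 and 0.0075 m and horizontal distance between plunger_2 and sleeve_1 below 0.004 m and angle between the z axis of plunger_2 and the z axis of sleeve_1, either way round below 0.1 rad and distance of sleeve_1 from where it was at the start of the episode below 0.008 m and angle between sleeve_1's own z axis and vertical below 0.08 rad) or (z of plunger_2 in the frame of sleeve_2 between 0 and 0.0075 m and horizontal distance between plunger_2 and sleeve_2 below 0.004 m and angle between the z axis of plunger_2 and the z axis of sleeve_2, either way round below 0.1 rad and distance of sleeve_2 from where it was at the start of the episode below 0.008 m and angle between sleeve_2's own z axis and vertical below 0.08 rad) or (z of plunger_2 in the frame of sleeve_3 between 0 and 0.0075 m and horizontal distance between plunger_2 and sleeve_3 below 0.004 m and angle between the z axis of plunger_2 and the z axis of sleeve_3, either way round below 0.1 rad and distance of sleeve_3 from where it was at the start of the episode below 0.008 m and angle between sleeve_3's own z axis and vertical below 0.08 rad)) and linear speed of each of plunger_1, plunger_2 below 0.02 m/s); the robot touches nothing.
It fails at once if a plunger is forced where it binds: pressing with more than 40 N with its collar more than 10 mm short of the sleeve ((contact force between plunger_1 and sleeve_1 above 40 N and z of plunger_1 in the frame of sleeve_1 between 0.015 and 0.06 m) or (contact force between plunger_1 and sleeve_2 above 40 N and z of plunger_1 in the frame of sleeve_2 between 0.015 and 0.06 m) or (contact force between plunger_1 and sleeve_3 above 40 N and z of plunger_1 in the frame of sleeve_3 between 0.015 and 0.06 m) or (contact force between plunger_2 and sleeve_1 above 40 N and z of plunger_2 in the frame of sleeve_1 between 0.015 and 0.06 m) or (contact force between plunger_2 and sleeve_2 above 40 N and z of plunger_2 in the frame of sleeve_2 between 0.015 and 0.06 m) or (contact force between plunger_2 and sleeve_3 above 40 N and z of plunger_2 in the frame of sleeve_3 between 0.015 and 0.06 m)).
It fails at once if a bystander (cleaner, meter, caliper, screwdriver) is moved by more than 30 mm (distance of any of cleaner, meter, caliper, driver from where it was at the start of the episode above 0.03 m).
It also fails if it takes over 72 s, if anything falls off the work surface, if the arm or the gripper's body presses on something with over 40 N, if the wrist force passes 120 N, or if a joint passes its speed limit or range.

ROBOT

A 6-joint arm with a two-finger parallel gripper is mounted at the origin on the work surface. World frame = base frame: x ahead of the robot, y to its left, z up, the work surface at z = 0. Lengths are in m, angles in rad, forces in N, time in s.
With the tool pointing down it reaches from about 0.35 to 0.85 m from the base axis. Payload 8.1 kg.
Tool frame: the origin (TCP) lies on the centre line of the jaws, within the pads' length; the fingertips stand robot.tip_extent ahead of it and the grasp point (between the pads) lies 11 mm behind it (robot.tip_extent is the distance from the TCP to the fingertips, in m); y points along the fingers, z is the direction in which the jaws open and shut, and the axes are right-handed (so a half turn about y gives the same grasp; the last joint's range is limited). The gripper opens to 93 mm and grips with 3 to 60 N. Pads are 15 mm wide; open, the fingers measure 128 mm over their backs; the gripper's body (75 mm by 188 mm) begins 65 mm behind the grasp point.
Start: joints at [1.262, 0.13, 1.488, -0, 1.523, -0.085], TCP at [0.133, 0.585, 0.227] pointing down, gripper open.
Joint ranges: [-2.96, 2.96], [-0.89, 2.26], [0.02, 2.5], [-1.34, 4.48], [0, 2.73], [-2.66, 2.66]. Speed limits (rad/s): [2.39, 2.39, 2.79, 3.14, 3.14, 3.14].

INTERFACE

Orientations are given as a rotation vector (axis times angle).
In Python, from plant import monitor, optics, robot gives the robot as it stands.
- The arm moves only by the shell command python3 -m inch 'ROWS' [OPENING] [FORCE]. ROWS is JSON, a list that holds one entry, the list of rows, each a list of 6 numbers: the shift along the tool's x, y, z in mm, then the turn, a rotation vector about the tool's x, y, z in rad. A call has 1 to 8 rows; each row shifts and turns the commanded pose from where the row before left it, along the tool's axes as they then stand; what a row does not reach is not made up. A row lasts 1/8 s, in which the tool goes at most 62.5 mm and 10.7 degrees, less where a joint would pass 70% of its speed; a pose out of reach is approached as far as the arm can. A call is refused whole if a number of a shift passes 62.5 or a number of a turn 0.188, either way. A call with a gripper value outside its range is refused whole. OPENING is the finger opening in mm, from 0 to 93, set as the call begins (- or left out, the last holds). The fingers move at their own pace and stop on an object; FORCE is the grip in N (left out, the last holds). Time passes only in rows, so rows that do not move let the fingers close. It gives the time, the measured TCP pose, the force and the opening at its end, in the units of the state.
- monitor.read_state(): the state, without advancing time (a new reading comes with each control period).
- optics.read_camera(name): name is "side" or "top"; returns a dict with "image" (400x640x3 uint8, blue, green, red), "fx", "fy", "cx", "cy" (pixels), "k1" (the pictures are not rectified: a ray, as slopes to the right and down, at radius r is drawn at 1 + k1 r^2 times it, then the intrinsics apply), "rvec" (rotation vector, rad) and "tvec" (3), from world to camera coordinates, as OpenCV has them. Camera axes: x right, y down, z forward; pixel columns grow to the right and rows downward; lengths in m; the calibration is good to about 2 mm. A picture is of the moment at which its call begins. There is no depth.
- robot.close_job(): hands the job in, once; it reports no verdict.
The state is a dict: "t": time; "q": joint angles; "dq": joint speeds; "joint_torque": joint torques, N m; "tool_pos": TCP position; "orientation": TCP orientation; "force": force on the tool from outside, world axes, zero at the start; "wrist_torque": the same for the moment, N m; "opening": finger opening in m.
Only numpy, scipy, OpenCV 4.12 (cv2) and the standard library are available. Lean on these libraries where they do the work, as an engineer would, in place of code of your own. Each camera call takes 0.05 s, during which the arm holds its last target.

## Working session

There is one attempt and no reset: what is moved stays moved. The work goes in short steps, Python scripts to look and compute and a shell command to move; the robot and the scene stay as the last step left them, time stands still between calls to the robot, and variables do not carry over. Pictures are saved under pics/ and viewed, and the job is handed in when it is done.

```bash
ls; mkdir -p pics; cat > h.py <<'E'
import numpy as np,cv2,json
from plant import monitor, optics, robot
E
python3 - <<'E'
from h import *
s=monitor.read_state(); print(s, robot.tip_extent)
for n in("side","top"):
    c=optics.read_camera(n); cv2.imwrite(f"pics/{n}0.png",c.pop("image")); print(n,c)
E
```

```text
pics
{'t': 0.0, 'q': array([ 1.26162188e+00,  1.31186231e-01,  1.48925224e+00, -9.74636795e-06,
        1.52299279e+00, -8.53832158e-02]), 'dq': array([-0.00046797, -0.00094153, -0.00062498,  0.00016413, -0.00040954,
        0.00126082]), 'joint_torque': array([-1.97174755e-03, -5.59823048e+01, -4.91766465e+01,  7.65286759e-02,
        3.49283824e-02, -1.99185370e-04]), 'tool_pos': array([0.13296208, 0.58452276, 0.22558731]), 'orientation': array([-1.56545224,  0.17601809, -0.17546594]), 'force': array([-0.00584465, -0.03498104, -0.90790663]), 'wrist_torque': array([ 0.04298499,  0.05532958, -0.00268941]), 'opening': 0.09304489900038006} 0.008
side {'fx': 431.6703563480351, 'fy': 431.6703563480351, 'cx': 313.81933300523986, 'cy': 201.97290352510413, 'k1': -0.0968578011465292, 'rvec': array([ 0.39818846, -2.56045874,  1.45312924]), 'tvec': array([0.60344719, 0.12272335, 0.8233628 ])}
top {'fx': 381.93312554567615, 'fy': 381.93312554567615, 'cx': 319.13621364798774, 'cy': 194.76373533762157, 'k1': 0.0008794316996518973, 'rvec': array([ 2.22914905, -1.96473117,  0.21674154]), 'tvec': array([-0.04850338,  0.60931184,  0.78764692])}
```

View pics/side0.png

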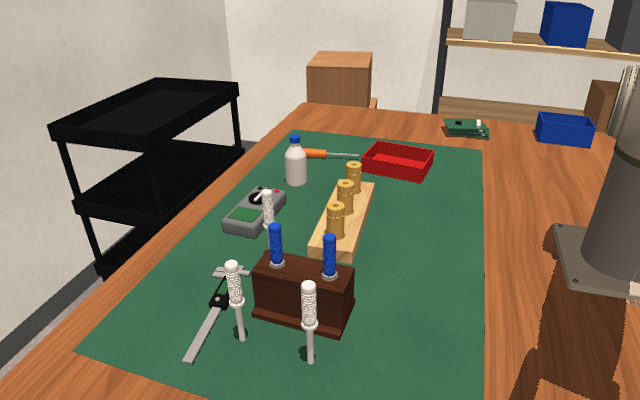

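View pics/top0.png

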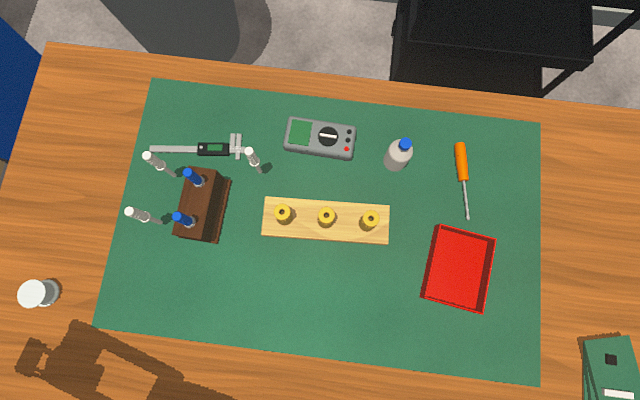

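Side view: blue plungers at (276,245) and (329,257), with white decoys at (234,300), (309,320) and (268,210). The sleeves are at (335,220), (345,195) and (354,175), the tray at (398,160). I'll use close crops to measure.

```bash
cat >> h.py <<'E'
C={}
def cam(n):
    c=optics.read_camera(n); return c
import pickle
def Kd(c): return np.array([[c["fx"],0,c["cx"]],[0,c["fy"],c["cy"]],[0,0,1.]]),np.array([c["k1"],0,0,0,0.])
def proj(c,P):
    K,d=Kd(c); return cv2.projectPoints(np.array(P,float).reshape(-1,3),c["rvec"],c["tvec"],K,d)[0].reshape(-1,2)
def ray(c,uv):
    K,d=Kd(c); p=cv2.undistortPoints(np.array(uv,float).reshape(1,1,2),K,d).ravel()
    R=cv2.Rodrigues(c["rvec"])[0]; return -R.T@c["tvec"], R.T@np.array([p[0],p[1],1])
def onz(c,uv,z):
    o,v=ray(c,uv); return o+v*(z-o[2])/v[2]
def crop(n,im,x0,y0,x1,y1,k):
    cv2.imwrite(f"pics/{n}.png",cv2.resize(im[y0:y1,x0:x1],None,fx=k,fy=k,interpolation=cv2.INTER_CUBIC))
E
python3 - <<'E'
from h import *
for n in("side","top"):
    c=cam(n); pickle.dump(c,open(n+".pkl","wb"))
    o,_=ray(c,(320,200)); print(n,o, proj(c,[[0,0,0],[.133,.585,.226],[0,.6,0],[.3,.3,0]]))
    im=c["image"]
    if n=="side": crop("s1",im,180,150,440,350,3)
    else: crop("t1",im,115,130,315,280,4); crop("t2",im,250,180,510,330,3)
E
```

```text
side [0.36337083 0.79888535 0.53561149] [[613.05212662 262.828022  ]
 [704.1792277  464.1519953 ]
 [689.63069701 578.09101426]
 [457.08621216 345.79477348]]
top [0.42714917 0.0065596  0.90083391] [[295.60427382 490.37794917]
 [-64.08511875 420.1129848 ]
 [ 12.6445758  449.77421982]
 [182.05434495 320.02059603]]
```

View pics/s1.png

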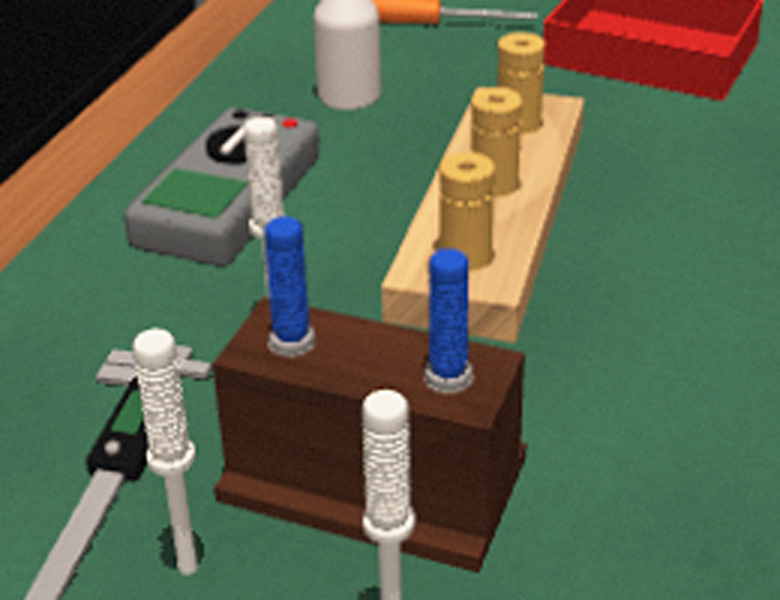

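View pics/t1.png

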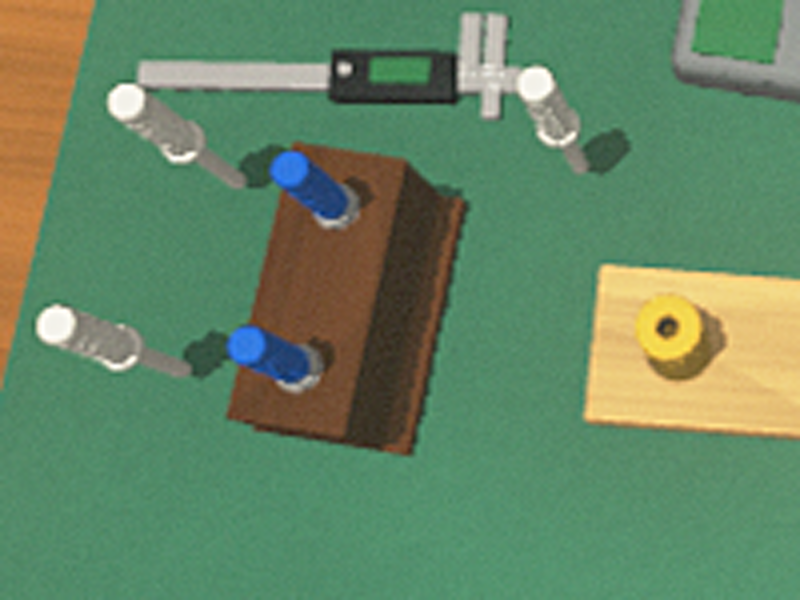

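View pics/t2.png

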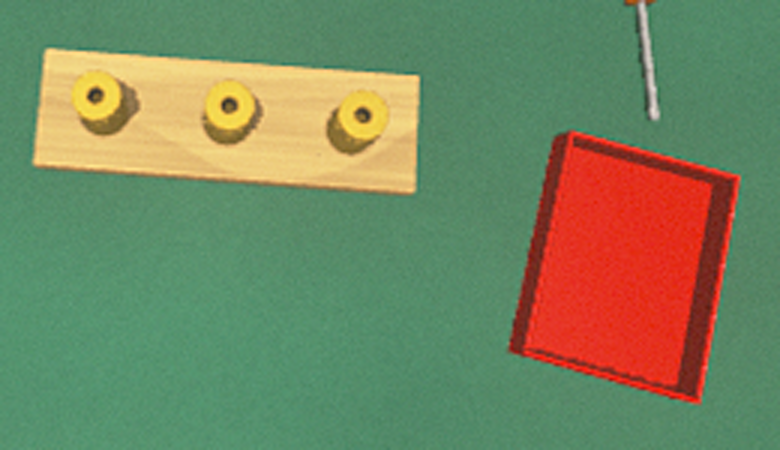

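```bash
python3 - <<'E'
from h import *
T=pickle.load(open("top.pkl","rb"));S=pickle.load(open("side.pkl","rb"))
def tc(x,y): return ((x+.5)/4+115-.5,(y+.5)/4+130-.5)
def t2(x,y): return ((x+.5)/3+250-.5,(y+.5)/3+180-.5)
def s1(x,y): return ((x+.5)/3+180-.5,(y+.5)/3+150-.5)
for nm,a,b,z in [("A(far)",tc(291,168),s1(284,228),.166),("B(near)",tc(248,345),s1(449,261),.166),
  ("s1",t2(97,96),s1(468,166),.1),("s2",t2(230,105),s1(497,98),.1),("s3",t2(363,116),s1(522,43),.1)]:
    p=onz(T,a,z);q=onz(S,b,z)
    A=[];B=[]
    for c,u in((T,a),(S,b)):
        o,v=ray(c,u);v/=np.linalg.norm(v);M=np.eye(3)-np.outer(v,v);A.append(M);B.append(M@o)
    X=np.linalg.lstsq(np.vstack(A),np.hstack(B),rcond=None)[0]
    print(nm,p.round(4),q.round(4),"tri",X.round(4))
# block corners top z=.03
for x,y in[(45,50),(420,75),(415,192),(35,165)]: print("blk",onz(T,t2(x,y),.03).round(4))
for x,y in[(570,133),(739,177),(697,402),(510,351)]: print("tray rim",onz(T,t2(x,y),.045).round(4))
for x,y in[(290,142),(406,160),(345,434),(229,418)]: print("stand",onz(T,tc(x,y),.09).round(4))
E
```

```text
A(far) [0.6026 0.2927 0.166 ] [0.5996 0.2947 0.166 ] tri [0.6017 0.2928 0.1647]
B(near) [0.5121 0.2956 0.166 ] [0.5103 0.2981 0.166 ] tri [0.5116 0.296  0.1645]
s1 [0.5568 0.1013 0.1   ] [0.5549 0.1028 0.1   ] tri [0.5562 0.1012 0.0991]
s2 [0.5622 0.0069 0.1   ] [0.5605 0.0067 0.1   ] tri [0.5614 0.0068 0.1002]
s3 [ 0.5662 -0.0872  0.1   ] [ 0.5648 -0.0861  0.1   ] tri [ 0.5657 -0.0874  0.0994]
blk [0.5989 0.1549 0.03  ]
blk [ 0.6159 -0.1361  0.03  ]
blk [ 0.5254 -0.1401  0.03  ]
blk [0.5095 0.1485 0.03  ]
tray rim [ 0.5825 -0.2495  0.045 ]
tray rim [ 0.5653 -0.3766  0.045 ]
tray rim [ 0.3998 -0.3509  0.045 ]
tray rim [ 0.4183 -0.2156  0.045 ]
stand [0.6353 0.3258 0.09  ]
stand [0.6332 0.2603 0.09  ]
stand [0.4805 0.2647 0.09  ]
stand [0.4811 0.3274 0.09  ]
```

```bash
cat >> h.py <<'E'
def st(): 
    s=monitor.read_state(); R=cv2.Rodrigues(s["orientation"])[0]; return s,R
def delta(p,yaw=None):
    """tool-frame mm to go to world p, printed; yaw = wanted world heading of tool z"""
    s,R=st(); d=R.T@(np.array(p)-s["tool_pos"])*1000
    print("t",round(s["t"],2),"pos",s["tool_pos"].round(4),"y",R[:,1].round(3),"z",R[:,2].round(3),"F",s["force"].round(1),"op",round(s["opening"],4))
    print("delta tool mm",d.round(1))
    return s,R
E
python3 - <<'E'
from h import *
s,R=delta([.511,.297,.23]); print(R.round(3))
T=pickle.load(open("top.pkl","rb"))
def tc(x,y): return ((x+.5)/4+115-.5,(y+.5)/4+130-.5)
for x,y in[(127,103),(57,325),(537,85)]: print("white",onz(T,tc(x,y),.156).round(3))
for x,y in[(240,182),(185,370),(580,168)]: print("white foot",onz(T,tc(x,y),0).round(3))
E
```

```text
t 0.2 pos [0.133  0.5847 0.226 ] y [-0.    -0.001 -1.   ] z [ 0.222  0.975 -0.001] F [0.1 0.9 0.5] op 0.0933
delta tool mm [ 432.4   -3.8 -196.7]
[[ 0.975 -0.     0.222]
 [-0.222 -0.001  0.975]
 [-0.    -1.    -0.001]]
white [0.628 0.386 0.156]
white [0.511 0.395 0.156]
white [0.664 0.18  0.156]
white foot [0.63  0.386 0.   ]
white foot [0.512 0.395 0.   ]
white foot [0.664 0.182 0.   ]
```

```bash
cat >> h.py <<'E'
def plan(p,yaw=0.,n=8):
    "suggest rows, n steps, rotation about tool y spread equally"
    s,R=delta(p); p=np.array(p); cy=np.arctan2(R[1,2],R[0,2]); dy=(yaw-cy+np.pi)%(2*np.pi)-np.pi
    # residual tilt
    print("yaw",round(cy,3),"turn total y",round(-dy,3))
    st_=(p-s["tool_pos"])*1000/n
    for i in range(n):
        a=-dy*i/n; Ri=R@cv2.Rodrigues(np.array([0,a,0.]))[0]
        print([*(Ri.T@st_).round(1)],round(-dy/n,3))
E
python3 - <<'E'
from h import *
plan([.511,.297,.226],0.,8)
E
```

```text
t 0.2 pos [0.133  0.5847 0.226 ] y [-0.    -0.001 -1.   ] z [ 0.222  0.975 -0.001] F [0.1 0.9 0.5] op 0.0933
delta tool mm [ 4.324e+02  2.000e-01 -1.967e+02]
yaw 1.347 turn total y 1.347
[np.float64(54.1), np.float64(0.0), np.float64(-24.6)] 0.168
[np.float64(57.4), np.float64(0.0), np.float64(-15.2)] 0.168
[np.float64(59.1), np.float64(0.0), np.float64(-5.3)] 0.168
[np.float64(59.2), np.float64(0.0), np.float64(4.6)] 0.168
[np.float64(57.6), np.float64(0.0), np.float64(14.5)] 0.168
[np.float64(54.3), np.float64(0.0), np.float64(23.9)] 0.168
[np.float64(49.6), np.float64(0.0), np.float64(32.7)] 0.168
[np.float64(43.4), np.float64(0.0), np.float64(40.6)] 0.168
```

```bash
python3 -m inch '[[[54,0,-25,0,0.168,0],[57,0,-15,0,0.168,0],[59,0,-5,0,0.168,0],[59,0,5,0,0.168,0],[58,0,15,0,0.168,0],[54,0,24,0,0.168,0],[50,0,33,0,0.168,0],[43,0,41,0,0.168,0]]]' 55; python3 -m inch '[[[0,0,0,0,0,0]]]' ; python3 - <<'E'
from h import *
plan([.511,.297,.128],0.,3)
c=cam("top"); cv2.imwrite("pics/t3.png",c["image"]); c=cam("side"); cv2.imwrite("pics/s3.png",c["image"])
E
```

```text
t: 1.2
tool_pos: [0.5139, 0.2975, 0.2266]
orientation: [-1.208, 1.211, -1.211]
force: [0.5, 0.5, 0.2]
opening: 0.0548
t: 1.32
tool_pos: [0.5153, 0.2957, 0.226]
orientation: [-1.208, 1.212, -1.213]
force: [-1.0, 0.3, 0.5]
opening: 0.055
t 1.32 pos [0.5153 0.2957 0.226 ] y [ 0.    -0.001 -1.   ] z [ 1.    -0.004  0.   ] F [-1.   0.3  0.5] op 0.055
delta tool mm [-1.4 98.  -4.3]
yaw -0.004 turn total y -0.004
[np.float64(-0.5), np.float64(32.7), np.float64(-1.4)] -0.001
[np.float64(-0.5), np.float64(32.7), np.float64(-1.4)] -0.001
[np.float64(-0.5), np.float64(32.7), np.float64(-1.4)] -0.001
```

View pics/s3.png

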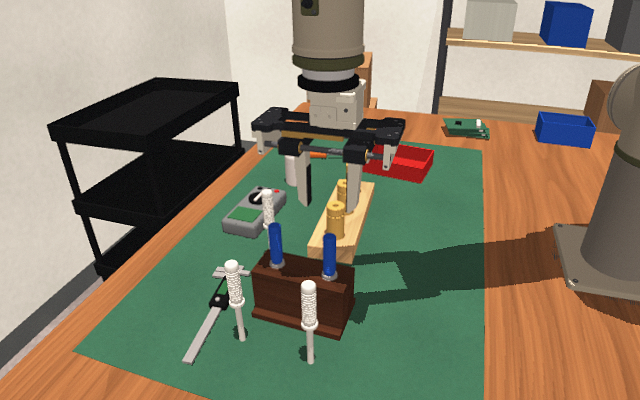

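Side view: fingertips near (305,205) and (352,210) straddle the near blue plunger at (329,257). Descending.

```bash
python3 -m inch '[[[-1,33,-2,0,0,0],[0,33,-2,0,0,0],[0,32,0,0,0,0],[0,0,0,0,0,0]]]' 55; python3 - <<'E'
from h import *
delta([.511,.297,.128])
c=cam("side"); crop("s4",c["image"],180,120,440,320,3); c=cam("top"); crop("t4",c["image"],90,100,350,300,3)
E
```

```text
t: 1.92
tool_pos: [0.5052, 0.3001, 0.1256]
orientation: [-1.218, 1.208, -1.204]
force: [0.3, -0.7, 0.1]
opening: 0.055
t 1.93 pos [0.5052 0.3001 0.1256] y [-0.006 -0.002 -1.   ] z [ 1.     0.006 -0.006] F [ 0.3 -0.7  0.1] op 0.055
delta tool mm [ 3.1 -2.5  5.7]
```

View pics/s4.png

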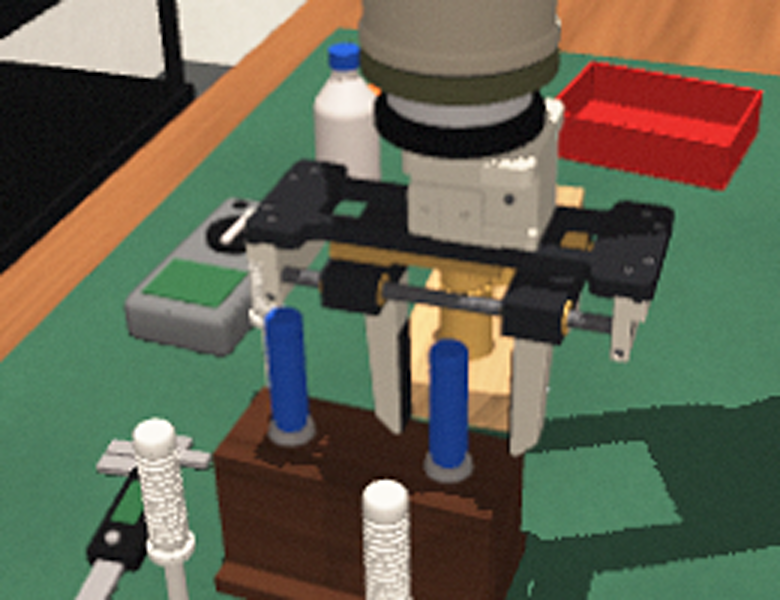

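View pics/t4.png

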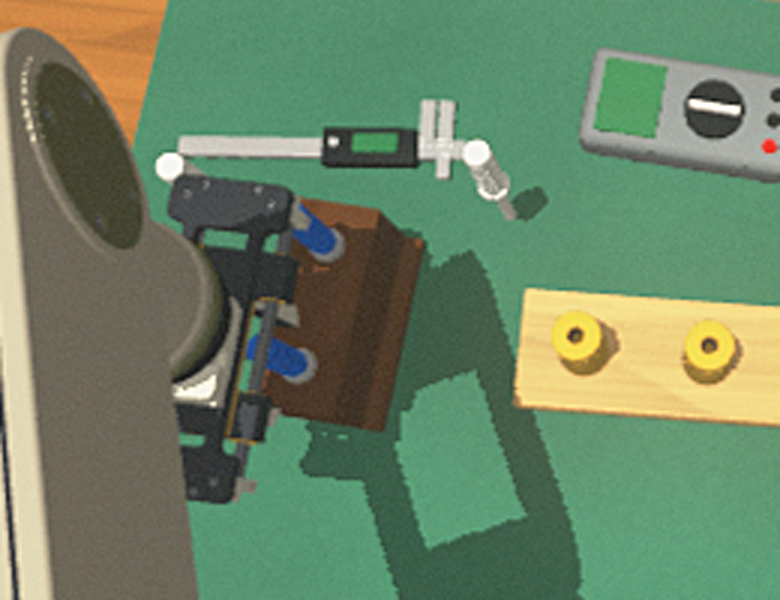

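```bash
python3 -m inch '[[[0,0,0,0,0,0],[0,0,0,0,0,0]]]'; python3 - <<'E'
from h import *
s,R=delta([.511,.297,.128])
S=pickle.load(open("side.pkl","rb"));T=pickle.load(open("top.pkl","rb"))
tip=s["tool_pos"]+R[:,1]*.008
for sg in(-1,1): print((proj(S,tip+sg*R[:,2]*.0275)-[180,120])*3, (proj(T,tip+sg*R[:,2]*.0275)-[90,100])*3)
print((proj(S,[.511,.297,.166])-[180,120])*3)
print((proj(S,[.511,.297,.10])-[180,120])*3)
E
```

```text
t: 2.28
tool_pos: [0.5094, 0.3005, 0.1304]
orientation: [-1.208, 1.206, -1.207]
force: [-1.1, -1.3, 0.0]
opening: 0.0552
t 2.27 pos [0.5094 0.3005 0.1304] y [ 0.002  0.001 -1.   ] z [1.    0.003 0.002] F [-1.1 -1.3  0. ] op 0.0552
delta tool mm [3.5 2.4 1.6]
[[500.63517118 432.99066112]] [[267.00220704 400.74583124]]
[[396.75373492 413.24986015]] [[282.95292009 321.77955221]]
[[447.29879002 348.52593535]]
[[446.98198607 452.29330058]]
```

```bash
python3 -m inch '[[[3,1,1,0,0,0],[0,0,0,0,0,0],[0,0,0,0,0,0]]]' 55 40;  python3 -m inch '[[[0,0,0,0,0,0],[0,0,0,0,0,0],[0,0,0,0,0,0],[0,0,0,0,0,0]]]' 5 40; python3 - <<'E'
from h import *
s,R=delta([.511,.297,.128])
E
```

```text
t: 2.65
tool_pos: [0.5096, 0.2968, 0.1276]
orientation: [-1.211, 1.207, -1.207]
force: [0.9, 0.1, 0.6]
opening: 0.0549
t: 3.15
tool_pos: [0.5097, 0.297, 0.1277]
orientation: [-1.21, 1.207, -1.207]
force: [7.1, -0.5, -1.0]
opening: 0.0201
t 3.15 pos [0.5097 0.297  0.1277] y [ 0.  0. -1.] z [1.    0.003 0.   ] F [ 7.1 -0.5 -1. ] op 0.0201
delta tool mm [-0.  -0.3  1.3]
```

```bash
python3 -m inch '[[[0,-15,0,0,0,0],[0,-35,0,0,0,0],[0,-40,0,0,0,0],[0,-35,0,0,0,0],[0,0,0,0,0,0]]]'; python3 - <<'E'
from h import *
plan([.556,.1018,.2527],0,5)
c=cam("side"); crop("s5",c["image"],180,60,440,260,3); pickle.dump((c,monitor.read_state()),open("s5.pkl","wb"))
E
```

```text
t: 3.78
tool_pos: [0.5112, 0.2977, 0.2566]
orientation: [-1.204, 1.204, -1.208]
force: [0.0, 0.4, -1.3]
opening: 0.0194
t 3.77 pos [0.5112 0.2977 0.2566] y [ 0.006  0.003 -1.   ] z [1.    0.003 0.006] F [ 0.   0.4 -1.3] op 0.0194
delta tool mm [196.1   3.6  44.2]
yaw 0.003 turn total y 0.003
[np.float64(39.2), np.float64(0.7), np.float64(8.8)] 0.001
[np.float64(39.2), np.float64(0.7), np.float64(8.9)] 0.001
[np.float64(39.2), np.float64(0.7), np.float64(8.9)] 0.001
[np.float64(39.2), np.float64(0.7), np.float64(8.9)] 0.001
[np.float64(39.2), np.float64(0.7), np.float64(8.9)] 0.001
```

View pics/s5.png

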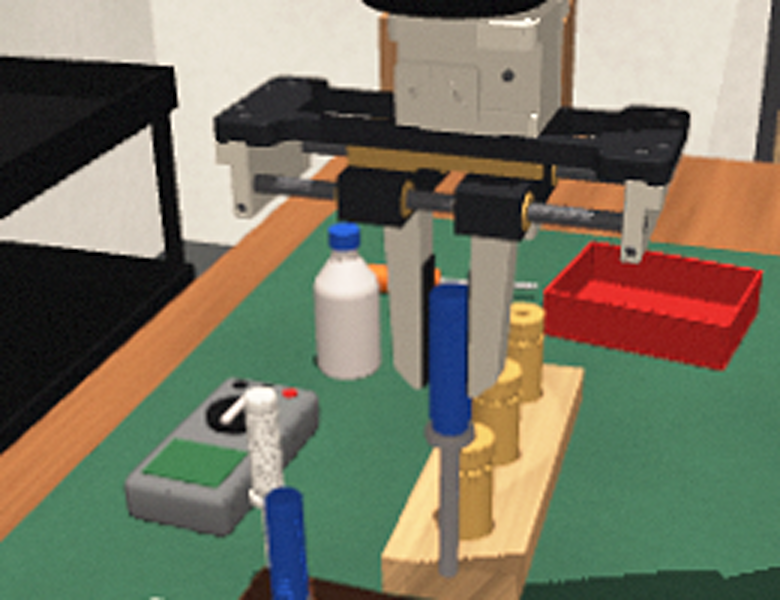

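Held plunger is upright between the fingers, tip at crop (449,572). Moving over sleeve 1.

```bash
python3 -m inch '[[[20,0,5,0,0,0],[45,0,10,0,0,0],[50,0,11,0,0,0],[46,0,10,0,0,0],[25,1,7,0,0,0],[10,0,2,0,0,0],[0,0,0,0,0,0],[0,0,0,0,0,0]]]'; python3 - <<'E'
from h import *
c,s=pickle.load(open("s5.pkl","rb")); R=cv2.Rodrigues(s["orientation"])[0]
for o in(.038,-.0317,-.1177): 
  print("exp s5",((proj(c,s["tool_pos"]+[0,0,o])-[180,60])*3).round(0))
delta([.556,.1018,.2527])
c=cam("side"); s=monitor.read_state(); crop("s6",c["image"],250,80,450,230,4)
for o in(.038,-.0317,-.1177): print("exp s6",((proj(c,s["tool_pos"]+[0,0,o])-[250,80])*4).round(0))
c=cam("top"); crop("t6",c["image"],200,120,400,270,4);
for o in(.038,-.0317,-.1177): print("exp t6",((proj(c,s["tool_pos"]+[0,0,o])-[200,120])*4).round(0))
E
```

```text
t: 4.82
tool_pos: [0.5548, 0.1019, 0.2513]
orientation: [-1.211, 1.207, -1.206]
force: [-0.2, -0.2, -1.3]
opening: 0.0193
exp s5 [[449. 296.]]
exp s5 [[449. 431.]]
exp s5 [[448. 577.]]
t 4.83 pos [0.5548 0.1019 0.2513] y [-0.001  0.    -1.   ] z [ 1.     0.004 -0.001] F [-0.2 -0.2 -1.3] op 0.0193
delta tool mm [ 0.1 -1.5  1.2]
exp s6 [[347. 125.]]
exp s6 [[346. 273.]]
exp s6 [[344. 439.]]
exp t6 [[282. 291.]]
exp t6 [[301. 325.]]
exp t6 [[320. 359.]]
```

View pics/s6.png

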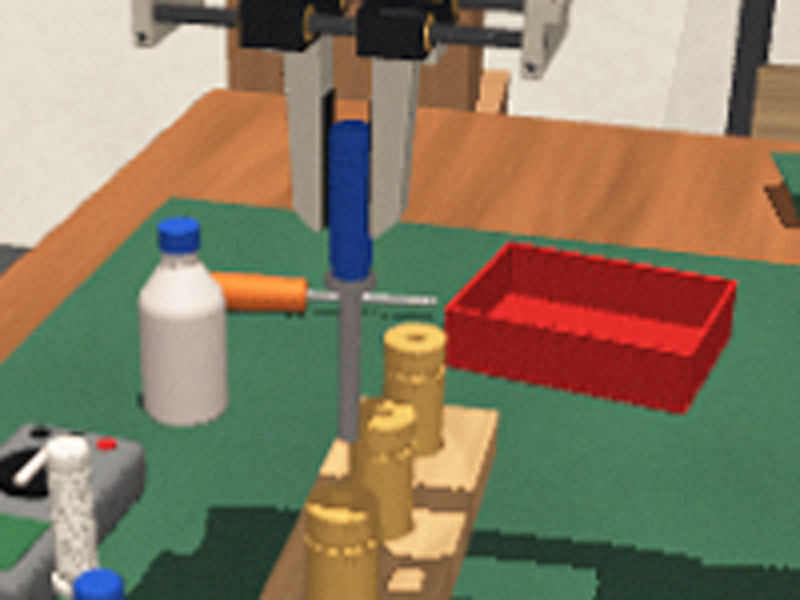

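View pics/t6.png

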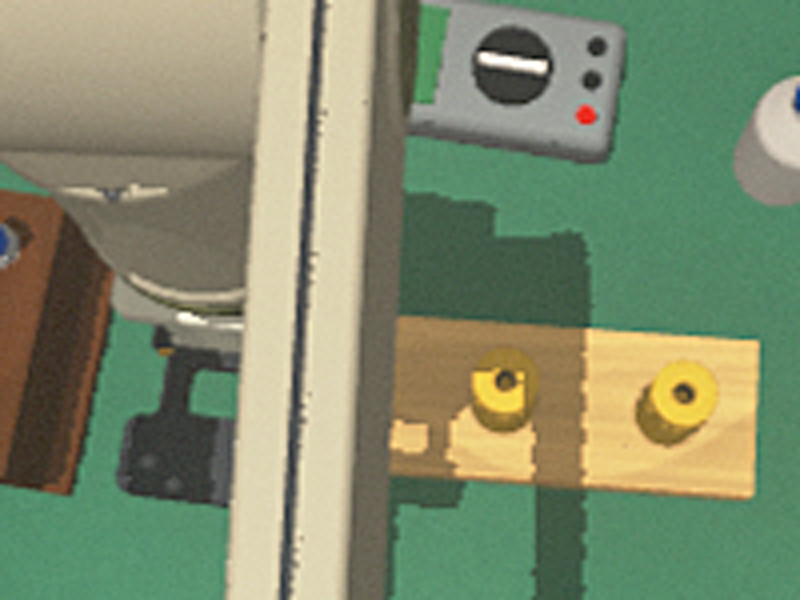

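```bash
python3 - <<'E'
from h import *
S=pickle.load(open("side.pkl","rb"));T=pickle.load(open("top.pkl","rb"))
print(onz(S,((348+.5)/4+250-.5,(437+.5)/4+80-.5),.2513-.1177))
im=T["image"]
crop("t0b",im,262,195,302,235,14); crop("s0b",S["image"],315,185,355,225,14)
E
```

```text
[0.55461517 0.09830921 0.1336    ]
```

View pics/s0b.png

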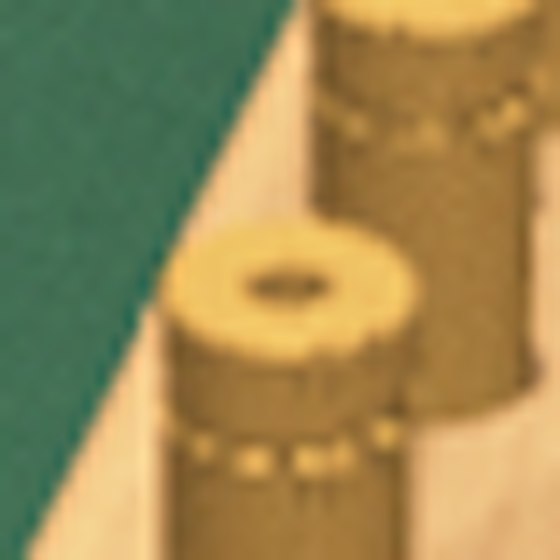

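View pics/t0b.png

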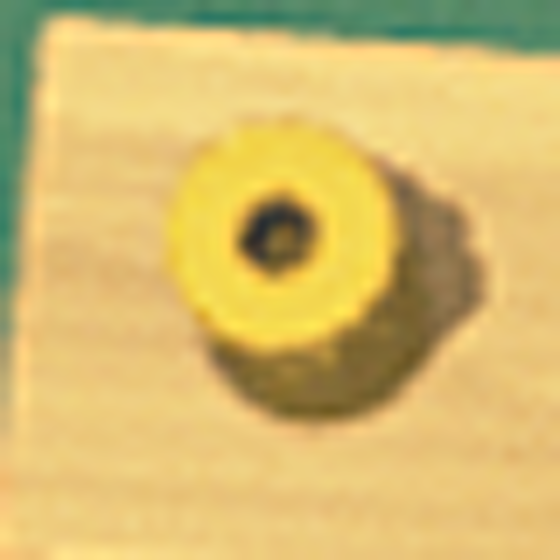

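```bash
python3 - <<'E'
from h import *
S=pickle.load(open("side.pkl","rb"));T=pickle.load(open("top.pkl","rb"))
print(onz(S,(335.25,205.2),.1),onz(T,(281.75,211.3),.1))
# refine mouth centres by brute: sample
for (u,v) in((336,205),(346,183),(354,164)):
    pass
E
```

```text
[0.55549599 0.10378936 0.1       ] [0.55751709 0.10190167 0.1       ]
```

```bash
python3 -m inch '[[[-1,14,1,0,0,0],[0,14,0,0,0,0],[0,0,0,0,0,0]]]'; python3 - <<'E'
from h import *
delta([.556,.1028,.2177])
c=cam("side"); crop("s7",c["image"],315,160,365,210,12)
E
```

```text
t: 5.3
tool_pos: [0.5548, 0.1022, 0.221]
orientation: [-1.214, 1.21, -1.205]
force: [-0.2, -0.4, -1.3]
opening: 0.0192
t 5.3 pos [0.5548 0.1022 0.221 ] y [-0.004 -0.    -1.   ] z [ 1.     0.003 -0.004] F [-0.2 -0.4 -1.3] op 0.0192
delta tool mm [-0.6  3.3  1.3]
```

View pics/s7.png

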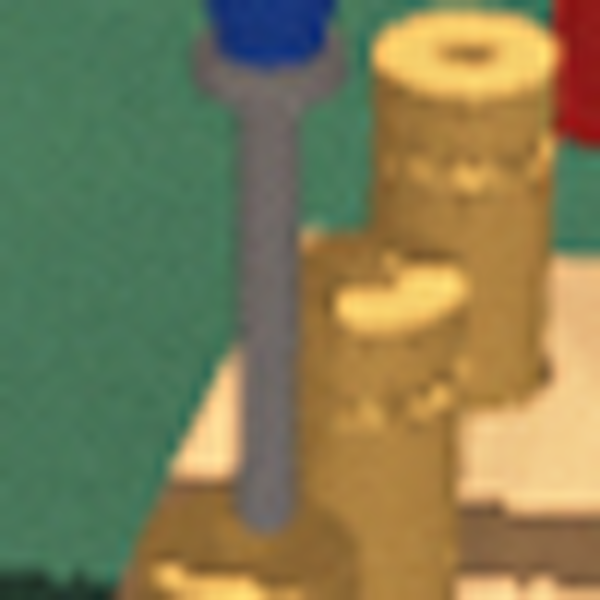

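```bash
python3 -m inch '[[[0,0,2,0,0,0],[0,0,0,0,0,0],[0,0,0,0,0,0]]]'; python3 - <<'E'
from h import *
delta([.557,.1028,.2177])
c=cam("side"); crop("s8",c["image"],315,160,365,210,12)
E
```

```text
t: 5.72
tool_pos: [0.5584, 0.1021, 0.2241]
orientation: [-1.21, 1.207, -1.207]
force: [-0.2, -0.4, -1.5]
opening: 0.0196
t 5.72 pos [0.5584 0.1021 0.2241] y [ 0.001  0.    -1.   ] z [1.    0.003 0.001] F [-0.2 -0.4 -1.5] op 0.0196
delta tool mm [-0.7  6.4 -1.4]
```

View pics/s8.png

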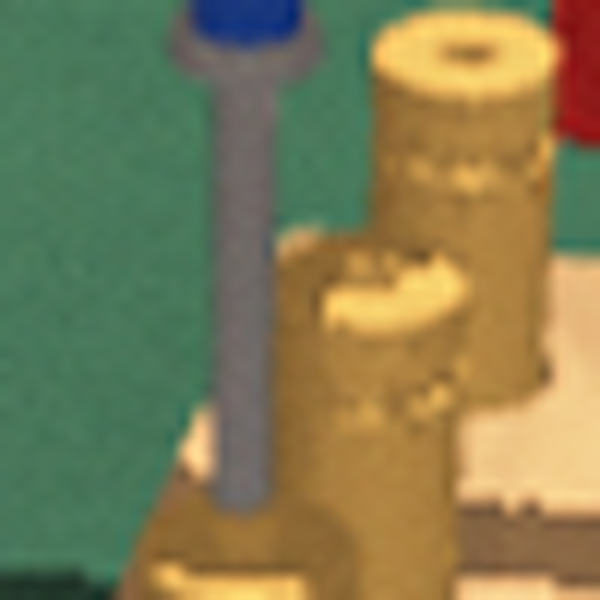

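```bash
python3 -m inch '[[[-1,3,-0.7,0,0,0],[0,3,0,0,0,0],[0,2,0,0,0,0],[0,0,0,0,0,0]]]'; python3 -m inch '[[[0,2,0,0,0,0],[0,2,0,0,0,0],[0,0,0,0,0,0]]]'; python3 - <<'E'
from h import *
delta([.5577,.1033,.2177])
c=cam("side"); crop("s9",c["image"],315,160,365,210,12)
E
```

```text
t: 6.28
tool_pos: [0.5572, 0.103, 0.2153]
orientation: [-1.211, 1.207, -1.207]
force: [-1.0, -0.3, -1.4]
opening: 0.0194
t: 6.65
tool_pos: [0.5573, 0.103, 0.2114]
orientation: [-1.211, 1.207, -1.207]
force: [-0.4, 0.3, -1.2]
opening: 0.0195
t 6.65 pos [0.5573 0.103  0.2114] y [-0. -0. -1.] z [ 1.     0.003 -0.   ] F [-0.4  0.3 -1.2] op 0.0195
delta tool mm [-0.3 -6.3  0.4]
```

View pics/s9.png

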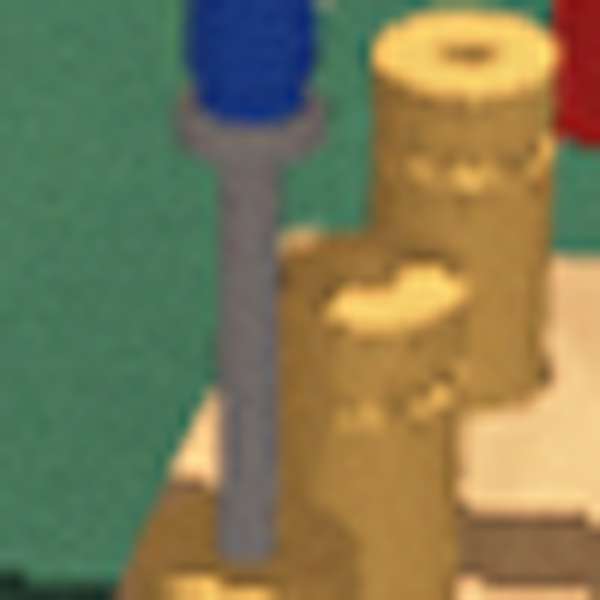

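Tip is entering the bore freely (rod visibly shortened). Pressing on.

```bash
python3 -m inch '[[[0,6,0,0,0,0],[0,6,0,0,0,0],[0,8,0,0,0,0],[0,8,0,0,0,0],[0,6,0,0,0,0],[0,0,0,0,0,0]]]'; python3 - <<'E'
from h import *
delta([.5573,.103,.1727])
E
```

```text
t: 7.45
tool_pos: [0.5569, 0.103, 0.1766]
orientation: [-1.212, 1.208, -1.206]
force: [0.3, -0.5, -2.7]
opening: 0.0192
t 7.45 pos [0.5569 0.103  0.1766] y [-0.001 -0.    -1.   ] z [ 1.     0.003 -0.001] F [ 0.3 -0.5 -2.7] op 0.0192
delta tool mm [-0.   3.9  0.4]
```

```bash
python3 -m inch '[[[0,3,0,0,0,0],[0,2,0,0,0,0],[0,2,0,0,0,0]]]'; python3 -m inch '[[[0,2,0,0,0,0]]]'
```

```text
t: 7.82
tool_pos: [0.5576, 0.1031, 0.1708]
orientation: [-1.21, 1.207, -1.207]
force: [-0.1, 0.7, 1.1]
opening: 0.0194
t: 7.95
tool_pos: [0.5575, 0.1031, 0.1687]
orientation: [-1.21, 1.207, -1.207]
force: [0.1, 0.4, -0.1]
opening: 0.0189
```

```bash
python3 -m inch '[[[0,2,0,0,0,0],[0,2,0,0,0,0]]]'; python3 -m inch '[[[0,2,0,0,0,0],[0,2,0,0,0,0]]]'; python3 - <<'E'
from h import *
delta([.5573,.103,.1377])
c=cam("side"); crop("s10",c["image"],285,120,385,220,6)
E
```

```text
t: 8.2
tool_pos: [0.5575, 0.1031, 0.1646]
orientation: [-1.211, 1.207, -1.207]
force: [-1.2, 0.3, 0.3]
opening: 0.0193
t: 8.45
tool_pos: [0.5574, 0.1031, 0.1605]
orientation: [-1.211, 1.207, -1.207]
force: [-0.4, 1.0, 0.0]
opening: 0.0193
t 8.45 pos [0.5574 0.1031 0.1605] y [-0. -0. -1.] z [ 1.     0.003 -0.   ] F [-0.4  1.   0. ] op 0.0193
delta tool mm [ 0.1 22.8 -0.1]
```

View pics/s10.png

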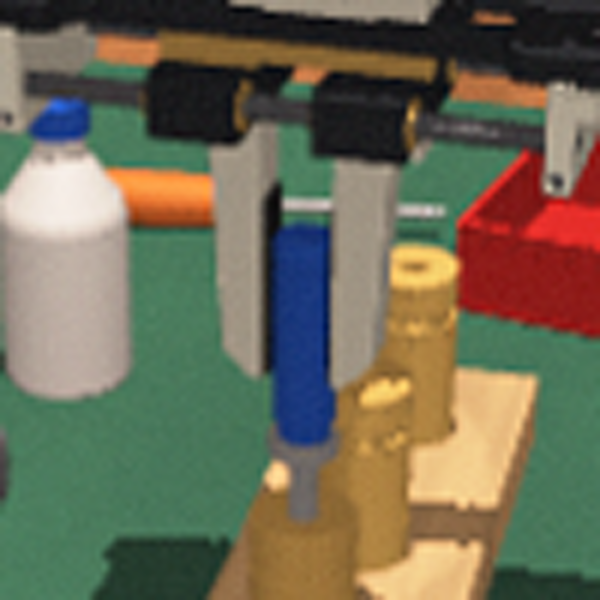

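Sleeve 1 (the front one) is good: past 57 mm with no resistance. Pushing home.

```bash
python3 -m inch '[[[0,5,0,0,0,0],[0,6,0,0,0,0],[0,5,0,0,0,0],[0,3,0,0,0,0],[0,2,0,0,0,0]]]'; python3 -m inch '[[[0,1.5,0,0,0,0],[0,1,0,0,0,0]]]'
```

```text
t: 9.12
tool_pos: [0.5574, 0.103, 0.1394]
orientation: [-1.211, 1.207, -1.207]
force: [0.2, 0.0, -0.1]
opening: 0.0199
t: 9.38
tool_pos: [0.5576, 0.1031, 0.1376]
orientation: [-1.21, 1.207, -1.207]
force: [-2.6, -0.6, 7.9]
opening: 0.0191
```

```bash
python3 -m inch '[[[0,1,0,0,0,0],[0,0,0,0,0,0]]]'; python3 - <<'E'
from h import *
delta([.5573,.103,.1377])
c=cam("side"); crop("s11",c["image"],295,140,385,230,6)
E
```

```text
t: 9.62
tool_pos: [0.558, 0.1031, 0.1377]
orientation: [-1.209, 1.206, -1.208]
force: [-2.3, 0.2, 8.9]
opening: 0.0194
t 9.62 pos [0.558  0.1031 0.1377] y [ 0.001  0.    -1.   ] z [1.    0.003 0.001] F [-2.3  0.2  8.9] op 0.0194
delta tool mm [ 0.1 -0.  -0.7]
```

View pics/s11.png

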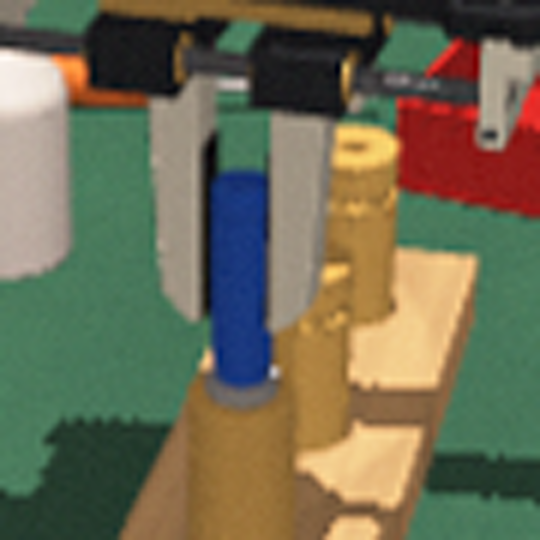

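Collar on the sleeve. Release and go to plunger at A.

```bash
python3 -m inch '[[[0,0,0,0,0,0],[0,0,0,0,0,0],[0,-30,0,0,0,0],[0,-40,0,0,0,0],[0,-25,0,0,0,0]]]' 55; python3 - <<'E'
from h import *
plan([.602,.2938,.232],0.,5)
E
```

```text
t: 10.3
tool_pos: [0.558, 0.1031, 0.2331]
orientation: [-1.209, 1.206, -1.208]
force: [-0.2, 0.2, -0.2]
opening: 0.0548
t 10.3 pos [0.558  0.1031 0.2331] y [ 0.002  0.    -1.   ] z [1.    0.003 0.002] F [-0.2  0.2 -0.2] op 0.0548
delta tool mm [-190.6    1.2   44.6]
yaw 0.003 turn total y 0.003
[np.float64(-38.1), np.float64(0.2), np.float64(8.9)] 0.001
[np.float64(-38.1), np.float64(0.2), np.float64(8.9)] 0.001
[np.float64(-38.1), np.float64(0.2), np.float64(8.9)] 0.001
[np.float64(-38.1), np.float64(0.2), np.float64(8.8)] 0.001
[np.float64(-38.1), np.float64(0.2), np.float64(8.8)] 0.001
```

```bash
python3 -m inch '[[[-25,0,5,0,0,0],[-45,0,11,0,0,0],[-50,0,12,0,0,0],[-45,0,11,0,0,0],[-20,0,5,0,0,0],[-5,0,1,0,0,0],[0,0,0,0,0,0],[0,0,0,0,0,0]]]'; python3 - <<'E'
from h import *
delta([.602,.2938,.128])
c=cam("side"); crop("s12",c["image"],220,100,420,250,4)
E
```

```text
t: 11.3
tool_pos: [0.6019, 0.2921, 0.2312]
orientation: [-1.21, 1.208, -1.208]
force: [-0.1, 0.3, 0.5]
opening: 0.0548
t 11.3 pos [0.6019 0.2921 0.2312] y [-0. -0. -1.] z [ 1.     0.002 -0.   ] F [-0.1  0.3  0.5] op 0.0548
delta tool mm [-1.700e+00  1.032e+02  1.000e-01]
```

View pics/s12.png

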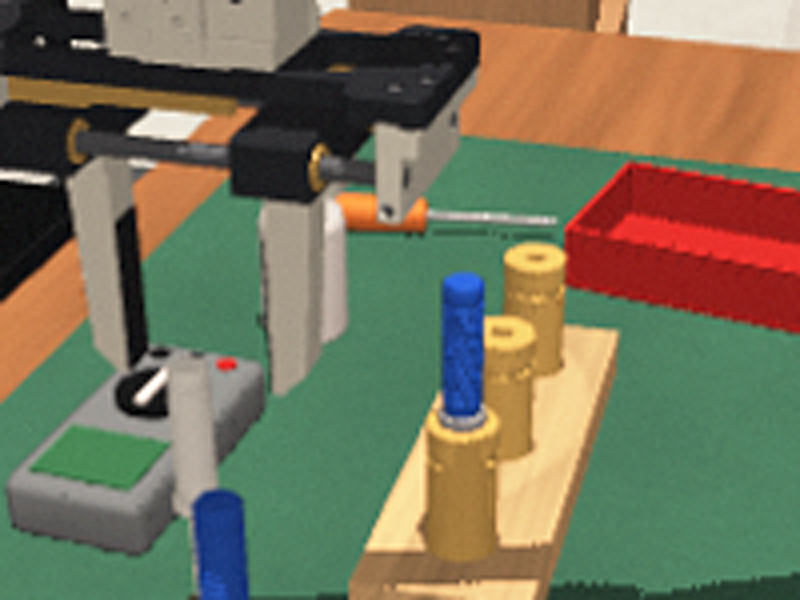

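```bash
python3 -m inch '[[[-1.5,30,0,0,0,0],[0,38,0,0,0,0],[0,25,0,0,0,0],[0,10,0,0,0,0],[0,0,0,0,0,0],[0,0,0,0,0,0]]]'; python3 - <<'E'
from h import *
delta([.602,.2938,.128])
E
python3 -m inch '[[[0,0,0,0,0,0],[0,0,0,0,0,0],[0,0,0,0,0,0],[0,0,0,0,0,0]]]' 5 40
```

```text
t: 12.1
tool_pos: [0.6029, 0.2949, 0.1301]
orientation: [-1.208, 1.206, -1.208]
force: [0.1, 0.5, -0.0]
opening: 0.055
t 12.1 pos [0.6029 0.2949 0.1301] y [ 0.002  0.001 -1.   ] z [1.    0.003 0.002] F [ 0.1  0.5 -0. ] op 0.055
delta tool mm [ 1.1  2.1 -0.9]
t: 12.6
tool_pos: [0.6019, 0.2947, 0.1282]
orientation: [-1.211, 1.207, -1.207]
force: [1.5, 0.1, -0.4]
opening: 0.0195
```

```bash
python3 -m inch '[[[0,-15,0,0,0,0],[0,-35,0,0,0,0],[0,-45,0,0,0,0],[10,-30,2,0,0,0],[30,0,3,0,0,0],[50,0,0,0,0,0],[55,0,0,0,0,0],[50,0,0,0,0,0]]]'; python3 - <<'E'
from h import *
plan([.5625,.0075,.2442],0.,3)
E
```

```text
t: 13.6
tool_pos: [0.6073, 0.098, 0.2543]
orientation: [-1.21, 1.206, -1.207]
force: [0.5, -0.8, -0.2]
opening: 0.0196
t 13.6 pos [0.6073 0.098  0.2543] y [ 0.001 -0.    -1.   ] z [1.    0.003 0.001] F [ 0.5 -0.8 -0.2] op 0.0196
delta tool mm [ 90.4  10.1 -45.1]
yaw 0.003 turn total y 0.003
[np.float64(30.1), np.float64(3.4), np.float64(-15.0)] 0.001
[np.float64(30.1), np.float64(3.4), np.float64(-15.0)] 0.001
[np.float64(30.2), np.float64(3.4), np.float64(-15.0)] 0.001
```

```bash
python3 -m inch '[[[45,0,-5,0,0,0],[30,0,-20,0,0,0],[12,6,-15,0,0,0],[3,14,-5,0,0,0],[0,6,0,0,0,0],[0,0,0,0,0,0],[0,0,0,0,0,0]]]'; python3 - <<'E'
from h import *
delta([.5625,.0075,.2182])
c=cam("side"); crop("s13",c["image"],315,140,365,190,12)
S=pickle.load(open("side.pkl","rb")); crop("s13r",S["image"],315,140,365,190,12)
E
```

```text
t: 14.48
tool_pos: [0.5631, 0.0102, 0.2273]
orientation: [-1.211, 1.206, -1.206]
force: [0.2, -0.4, -1.6]
opening: 0.0192
t 14.47 pos [0.5631 0.0102 0.2273] y [ 0.  0. -1.] z [1.    0.004 0.   ] F [ 0.2 -0.4 -1.6] op 0.0192
delta tool mm [ 2.7  9.1 -0.6]
```

View pics/s13.png

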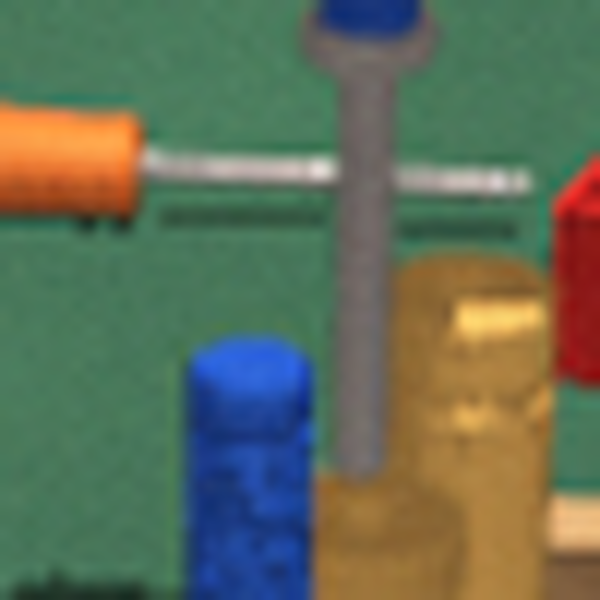

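View pics/s13r.png

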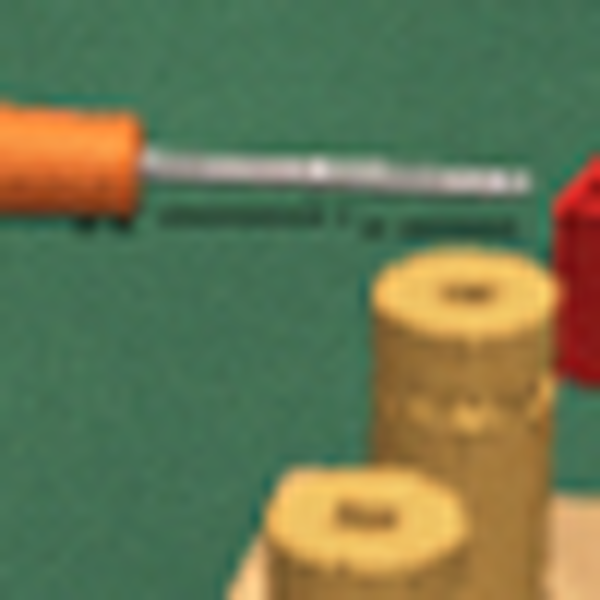

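```bash
python3 -m inch '[[[2.5,3,-1.2,0,0,0],[0,3,0,0,0,0],[0,2,0,0,0,0],[0,0,0,0,0,0]]]'; python3 -m inch '[[[0,2,0,0,0,0],[0,2,0,0,0,0],[0,2,0,0,0,0],[0,0,0,0,0,0]]]'; python3 - <<'E'
from h import *
delta([.5625,.0075,.2182])
c=cam("side"); crop("s14",c["image"],315,140,365,190,12)
E
```

```text
t: 15.02
tool_pos: [0.5614, 0.0071, 0.2188]
orientation: [-1.211, 1.207, -1.207]
force: [0.6, 0.4, -0.5]
opening: 0.0199
t: 15.52
tool_pos: [0.5614, 0.0072, 0.2129]
orientation: [-1.211, 1.207, -1.207]
force: [0.4, 1.6, -0.7]
opening: 0.0192
t 15.53 pos [0.5614 0.0072 0.2129] y [-0.  0. -1.] z [ 1.     0.003 -0.   ] F [ 0.4  1.6 -0.7] op 0.0192
delta tool mm [-0.3 -5.3  1.1]
```

View pics/s14.png

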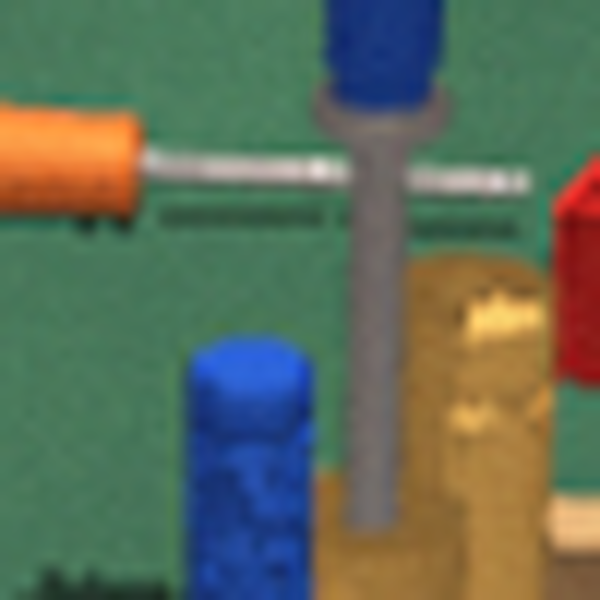

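Tip is in the bore with no force. On to 40 mm, then slowly.

```bash
python3 -m inch '[[[0,6,0,0,0,0],[0,8,0,0,0,0],[0,8,0,0,0,0],[0,8,0,0,0,0],[0,4,0,0,0,0],[0,0,0,0,0,0]]]'; python3 -m inch '[[[0,2,0,0,0,0],[0,2,0,0,0,0]]]';python3 -m inch '[[[0,2,0,0,0,0],[0,1,0,0,0,0]]]'
```

```text
t: 16.32
tool_pos: [0.5611, 0.007, 0.1783]
orientation: [-1.212, 1.208, -1.206]
force: [-0.0, 0.9, -3.0]
opening: 0.0192
t: 16.58
tool_pos: [0.5618, 0.0072, 0.1755]
orientation: [-1.21, 1.206, -1.207]
force: [-0.2, 1.6, 0.3]
opening: 0.0198
t: 16.82
tool_pos: [0.5618, 0.0072, 0.1725]
orientation: [-1.21, 1.206, -1.207]
force: [0.8, 2.0, 3.7]
opening: 0.0193
```

```bash
python3 -m inch '[[[0,2,0,0,0,0],[0,0,0,0,0,0]]]'; python3 -m inch '[[[0,1,0,0,0,0],[0,0,0,0,0,0]]]'
```

```text
t: 17.08
tool_pos: [0.562, 0.0072, 0.1711]
orientation: [-1.21, 1.206, -1.207]
force: [-0.4, 1.5, 6.1]
opening: 0.0196
t: 17.32
tool_pos: [0.5622, 0.0072, 0.1708]
orientation: [-1.209, 1.205, -1.208]
force: [-1.1, 1.5, 9.3]
opening: 0.0191
```

Force climbs at 46–47 mm depth: sleeve 2 (middle) binds. Withdrawing gently.

```bash
python3 -m inch '[[[0,-3,0,0,0,0],[0,-4,0,0,0,0],[0,-5,0,0,0,0],[0,-6,0,0,0,0]]]'; python3 - <<'E'
from h import *
delta([.562,.0072,.2182])
c=cam("side"); crop("s15",c["image"],295,120,385,220,6)
E
```

```text
t: 17.82
tool_pos: [0.5612, 0.007, 0.1869]
orientation: [-1.211, 1.208, -1.207]
force: [0.5, 0.7, -2.0]
opening: 0.0194
t 17.82 pos [0.5612 0.007  0.1869] y [-0.001 -0.    -1.   ] z [ 1.     0.003 -0.001] F [ 0.5  0.7 -2. ] op 0.0194
delta tool mm [ -0.2 -31.3   0.8]
```

View pics/s15.png

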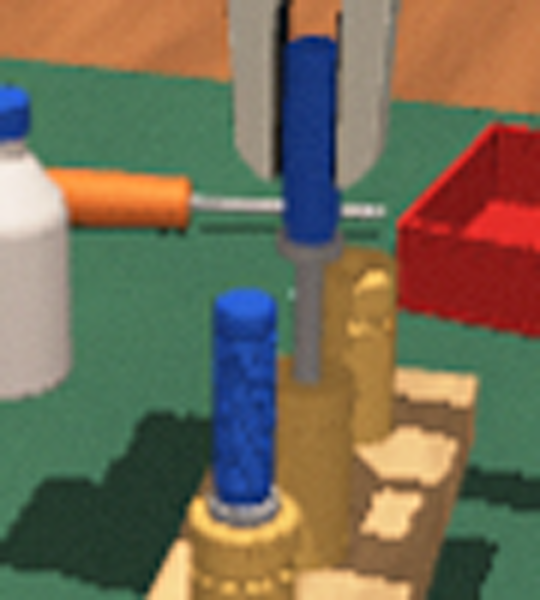

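```bash
python3 -m inch '[[[0,-10,0,0,0,0],[0,-15,0,0,0,0],[0,-18,0,0,0,0],[15,-2,1,0,0,0],[40,0,2,0,0,0],[30,0,1,0,0,0],[9,0,0,0,0,0],[0,0,0,0,0,0]]]'; python3 -m inch '[[[0,0,0,0,0,0]]]' ; python3 - <<'E'
from h import *
delta([.5662,-.0873,.2182])
c=cam("side"); crop("s16",c["image"],315,120,365,170,12)
c=cam("top"); crop("t16",c["image"],240,120,440,270,4)
S=pickle.load(open("side.pkl","rb")); crop("s16r",S["image"],315,120,365,170,12)
E
```

```text
t: 18.88
tool_pos: [0.5656, -0.0876, 0.232]
orientation: [-1.21, 1.208, -1.208]
force: [0.5, -0.4, -1.6]
opening: 0.0195
t: 19.0
tool_pos: [0.5658, -0.0862, 0.2321]
orientation: [-1.211, 1.207, -1.206]
force: [1.0, 0.0, -1.4]
opening: 0.0189
t 19.0 pos [ 0.5658 -0.0862  0.2321] y [-0.  0. -1.] z [ 1.     0.003 -0.   ] F [ 1.   0.  -1.4] op 0.0189
delta tool mm [ 1.1 13.9  0.4]
```

View pics/s16.png

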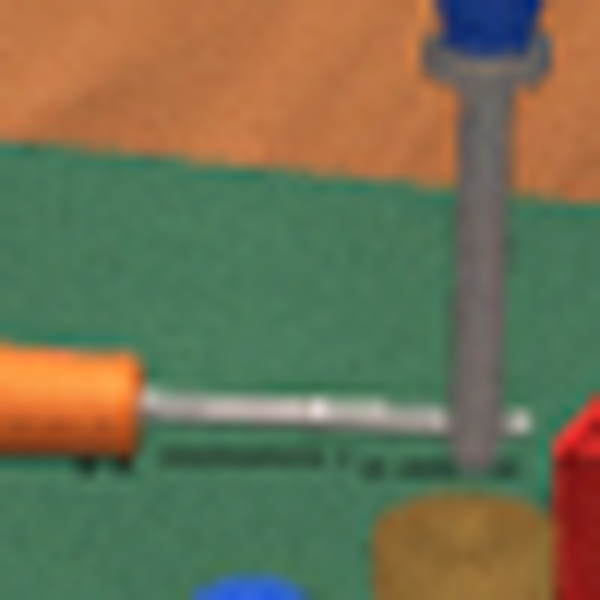

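View pics/s16r.png

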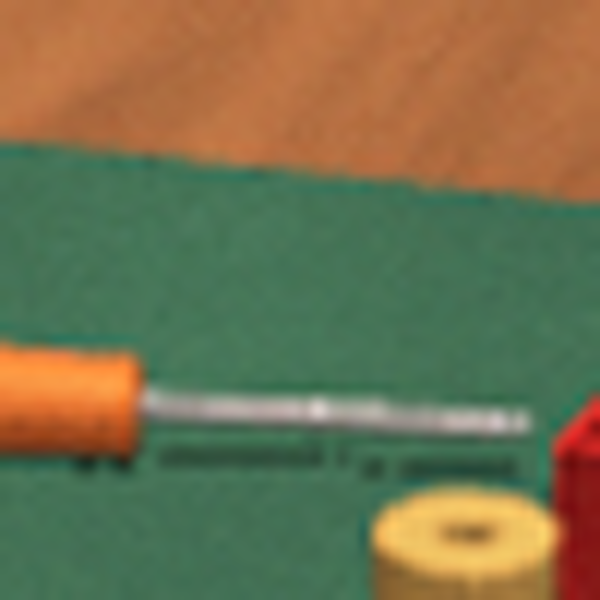

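View pics/t16.png

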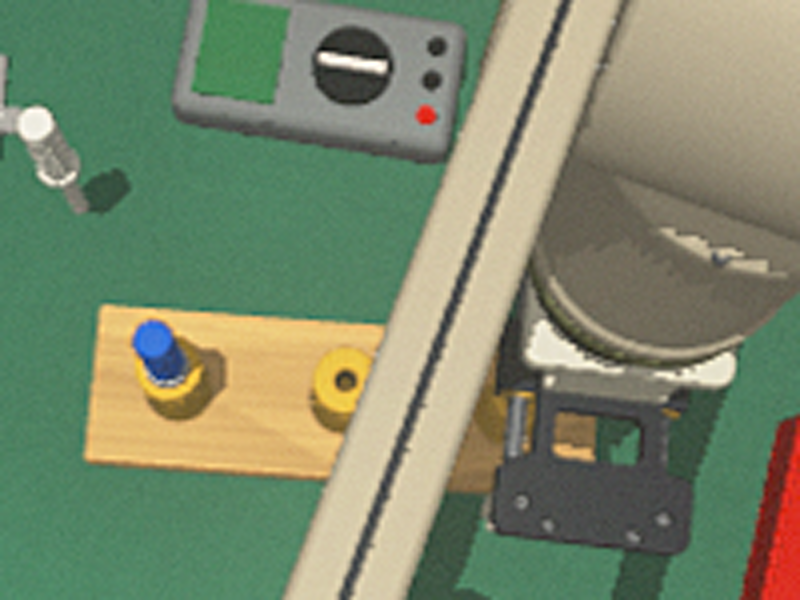

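Tip at (473,470) over mouth (466,532), aligned; sleeve 2 stayed in its pocket. Descending.

```bash
python3 -m inch '[[[1,4,0.8,0,0,0],[0,5,0,0,0,0],[0,3,0,0,0,0],[0,0,0,0,0,0]]]'; python3 -m inch '[[[0,3,0,0,0,0],[0,3,0,0,0,0],[0,2,0,0,0,0],[0,0,0,0,0,0]]]'; python3 - <<'E'
from h import *
delta([.5662,-.0873,.2182])
c=cam("side"); crop("s17",c["image"],315,120,365,170,12)
E
```

```text
t: 19.6
tool_pos: [0.5663, -0.0878, 0.2196]
orientation: [-1.211, 1.208, -1.206]
force: [-0.2, -0.8, -0.9]
opening: 0.0193
t: 20.1
tool_pos: [0.5665, -0.0878, 0.2118]
orientation: [-1.211, 1.207, -1.207]
force: [-0.1, 1.0, -1.9]
opening: 0.0191
t 20.1 pos [ 0.5665 -0.0878  0.2118] y [-0.  0. -1.] z [ 1.     0.003 -0.   ] F [-0.1  1.  -1.9] op 0.0191
delta tool mm [-0.5 -6.4 -0.3]
```

View pics/s17.png

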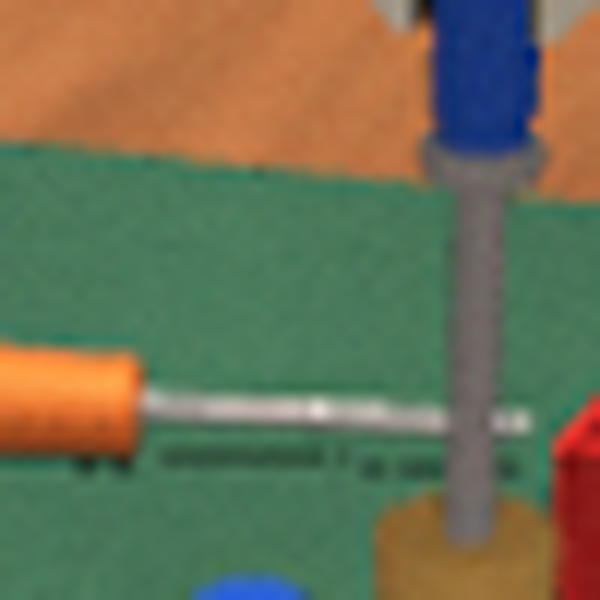

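In the bore. Descend, checking force past 45 mm.

```bash
python3 -m inch '[[[0,6,0,0,0,0],[0,8,0,0,0,0],[0,8,0,0,0,0],[0,8,0,0,0,0],[0,3,0,0,0,0],[0,0,0,0,0,0]]]'; python3 -m inch '[[[0,3,0,0,0,0],[0,3,0,0,0,0]]]';python3 -m inch '[[[0,3,0,0,0,0],[0,2,0,0,0,0]]]'
```

```text
t: 20.9
tool_pos: [0.5662, -0.0878, 0.1784]
orientation: [-1.211, 1.208, -1.206]
force: [0.1, 2.1, -3.3]
opening: 0.0193
t: 21.15
tool_pos: [0.5668, -0.0879, 0.1734]
orientation: [-1.21, 1.207, -1.207]
force: [-0.2, 2.0, 0.8]
opening: 0.0195
t: 21.4
tool_pos: [0.5667, -0.0878, 0.168]
orientation: [-1.21, 1.207, -1.207]
force: [0.1, 2.1, 0.9]
opening: 0.0197
```

```bash
python3 -m inch '[[[0,3,0,0,0,0],[0,3,0,0,0,0]]]';python3 -m inch '[[[0,5,0,0,0,0],[0,6,0,0,0,0],[0,5,0,0,0,0],[0,3,0,0,0,0]]]'; python3 -m inch '[[[0,3,0,0,0,0],[0,2,0,0,0,0],[0,1,0,0,0,0],[0,0,0,0,0,0]]]'
```

```text
t: 21.65
tool_pos: [0.5667, -0.0879, 0.162]
orientation: [-1.21, 1.207, -1.207]
force: [0.5, 3.7, 1.8]
opening: 0.0193
t: 22.15
tool_pos: [0.5666, -0.0878, 0.1427]
orientation: [-1.211, 1.207, -1.207]
force: [0.7, 4.4, 1.2]
opening: 0.0194
t: 22.65
tool_pos: [0.5669, -0.0879, 0.1381]
orientation: [-1.21, 1.206, -1.207]
force: [-1.5, 4.0, 7.1]
opening: 0.0195
```

```bash
python3 -m inch '[[[0,1,0,0,0,0],[0,0,0,0,0,0]]]'; python3 -m inch '[[[0,0,0,0,0,0],[0,0,0,0,0,0],[0,-30,0,0,0,0],[0,-50,0,0,0,0],[0,-35,0,0,0,0]]]' 60; python3 - <<'E'
from h import *
plan([.562,.0075,.232],0.,3)
c=cam("side"); crop("s18",c["image"],300,90,420,210,6)
E
```

```text
t: 22.9
tool_pos: [0.5672, -0.0879, 0.1381]
orientation: [-1.21, 1.206, -1.208]
force: [-3.3, 4.9, 12.1]
opening: 0.0199
t: 23.52
tool_pos: [0.5667, -0.0885, 0.2528]
orientation: [-1.211, 1.206, -1.208]
force: [0.2, -0.1, -0.5]
opening: 0.0593
t 23.52 pos [ 0.5667 -0.0885  0.2528] y [ 0.001 -0.001 -1.   ] z [1.    0.003 0.001] F [ 0.2 -0.1 -0.5] op 0.0593
delta tool mm [-96.   20.7  -4.5]
yaw 0.003 turn total y 0.003
[np.float64(-32.0), np.float64(6.9), np.float64(-1.5)] 0.001
[np.float64(-32.0), np.float64(6.9), np.float64(-1.5)] 0.001
[np.float64(-32.0), np.float64(6.9), np.float64(-1.5)] 0.001
```

View pics/s18.png

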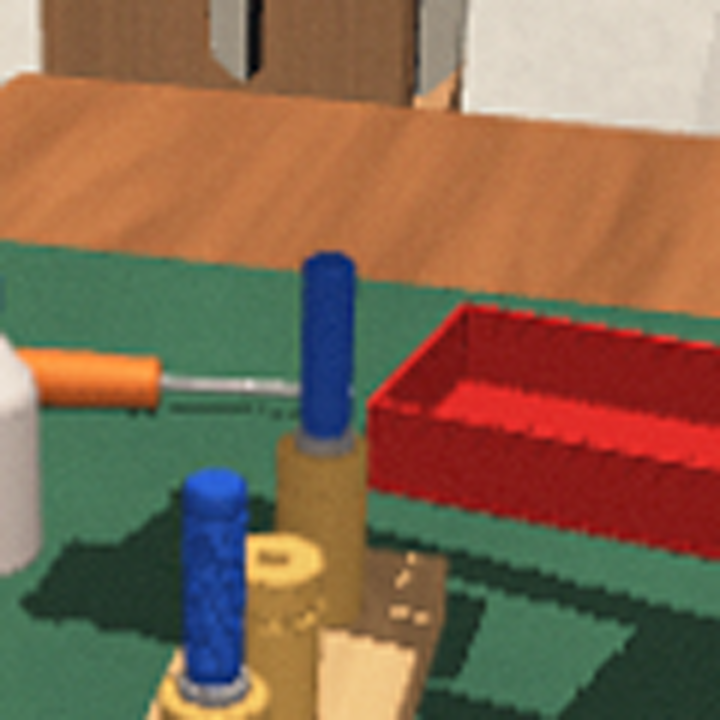

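Both collars lie on sleeves 1 and 3. Now the tight middle sleeve.

```bash
python3 -m inch '[[[-25,5,-1,0,0,0],[-40,10,-2,0,0,0],[-25,5,-1,0,0,0],[-6,0,0,0,0,0],[0,0,0,0,0,0],[0,0,0,0,0,0]]]' 60; python3 - <<'E'
from h import *
delta([.562,.0072,.062])
E
```

```text
t: 24.32
tool_pos: [0.5626, 0.007, 0.2314]
orientation: [-1.21, 1.207, -1.208]
force: [-0.4, -0.4, 0.8]
opening: 0.0598
t 24.32 pos [0.5626 0.007  0.2314] y [ 0.    -0.001 -1.   ] z [1.    0.002 0.   ] F [-0.4 -0.4  0.8] op 0.0598
delta tool mm [ -0.3 169.4  -0.6]
```

```bash
python3 -m inch '[[[0,40,-0.5,0,0,0],[0,50,0,0,0,0],[0,30,0,0,0,0],[0,0,0,0,0,0]]]' 60; python3 - <<'E'
from h import *
delta([.562,.0072,.062])
c=cam("side"); crop("s19",c["image"],280,100,420,240,5)
E
```

```text
t: 24.82
tool_pos: [0.5596, 0.0073, 0.1084]
orientation: [-1.214, 1.212, -1.205]
force: [-0.8, 0.3, 0.7]
opening: 0.0602
t 24.82 pos [0.5596 0.0073 0.1084] y [-0.006  0.    -1.   ] z [ 1.     0.002 -0.006] F [-0.8  0.3  0.7] op 0.0602
delta tool mm [ 0.1 46.3  2.6]
```

View pics/s19.png

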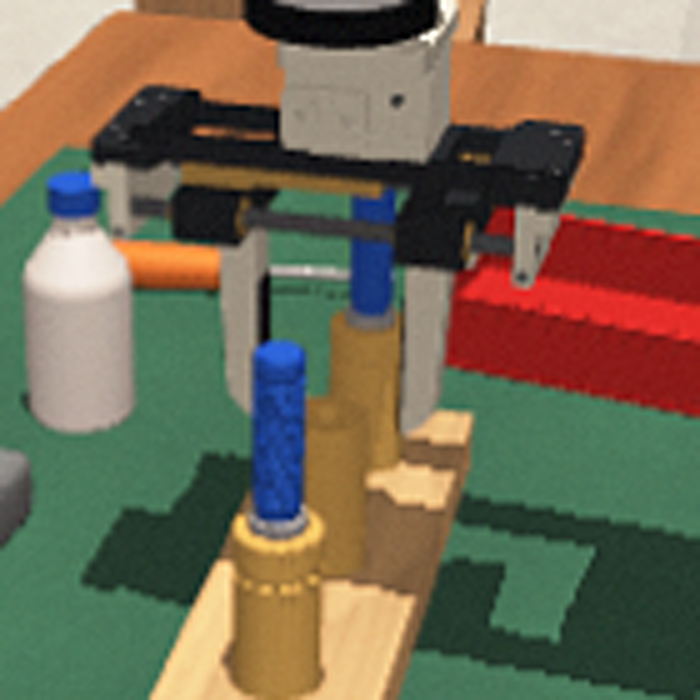

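Jaws straddle the middle sleeve, clear of both plungers. Down and grip.

```bash
python3 -m inch '[[[0,20,0,0,0,0],[0,20,0,0,0,0],[0,8,0,0,0,0],[0,0,0,0,0,0],[0,0,0,0,0,0]]]' 60; python3 -m inch '[[[0,0,0,0,0,0],[0,0,0,0,0,0],[0,0,0,0,0,0],[0,0,0,0,0,0]]]' 25 50; python3 - <<'E'
from h import *
delta([.562,.0072,.1])
E
```

```text
t: 25.5
tool_pos: [0.5622, 0.0081, 0.0637]
orientation: [-1.21, 1.206, -1.207]
force: [-0.1, -0.4, 0.1]
opening: 0.0602
t: 26.0
tool_pos: [0.5621, 0.0081, 0.0634]
orientation: [-1.21, 1.206, -1.207]
force: [-0.3, 0.2, 1.3]
opening: 0.0354
t 26.0 pos [0.5621 0.0081 0.0634] y [ 0.001 -0.    -1.   ] z [1.    0.003 0.001] F [-0.3  0.2  1.3] op 0.0354
delta tool mm [  0.9 -36.6  -0.1]
```

```bash
python3 -m inch '[[[0,-10,0,0,0,0],[0,-25,0,0,0,0],[0,-40,0,0,0,0],[0,-5,-25,0,0,0],[8,0,-45,0,0,0],[35,0,-10,0,0,0],[55,0,0,0,0,0],[55,0,0,0,0,0]]]'; python3 - <<'E'
from h import *
T=pickle.load(open("top.pkl","rb"))
plan([.4915,-.298,.14],0.,4)
E
```

```text
t: 27.0
tool_pos: [0.4813, -0.1461, 0.143]
orientation: [-1.211, 1.207, -1.205]
force: [1.0, -0.5, -6.6]
opening: 0.0358
t 27.0 pos [ 0.4813 -0.1461  0.143 ] y [-0.001  0.    -1.   ] z [ 1.     0.004 -0.001] F [ 1.  -0.5 -6.6] op 0.0358
delta tool mm [152.    3.    9.5]
yaw 0.004 turn total y 0.004
[np.float64(38.0), np.float64(0.7), np.float64(2.4)] 0.001
[np.float64(38.0), np.float64(0.7), np.float64(2.4)] 0.001
[np.float64(38.0), np.float64(0.7), np.float64(2.5)] 0.001
[np.float64(38.0), np.float64(0.7), np.float64(2.5)] 0.001
```

Weight reads 6.6 N: the sleeve is held. Over the tray.

```bash
python3 -m inch '[[[50,0,3,0,0,0],[50,0,4,0,0,0],[30,0,2,0,0,0],[15,0,0,0,0,0],[0,15,0,0,0,0],[0,0,0,0,0,0],[0,0,0,0,0,0]]]'; python3 - <<'E'
from h import *
delta([.4915,-.298,.0524])
c=cam("side"); cv2.imwrite("pics/s20.png",c["image"]); c=cam("top"); crop("t20",c["image"],340,160,540,330,4)
E
```

```text
t: 27.88
tool_pos: [0.4915, -0.2886, 0.1275]
orientation: [-1.211, 1.207, -1.205]
force: [0.6, -1.0, -4.7]
opening: 0.0354
t 27.88 pos [ 0.4915 -0.2886  0.1275] y [-0.001  0.001 -1.   ] z [ 1.     0.004 -0.001] F [ 0.6 -1.  -4.7] op 0.0354
delta tool mm [ 9.5 75.1  0. ]
```

View pics/s20.png

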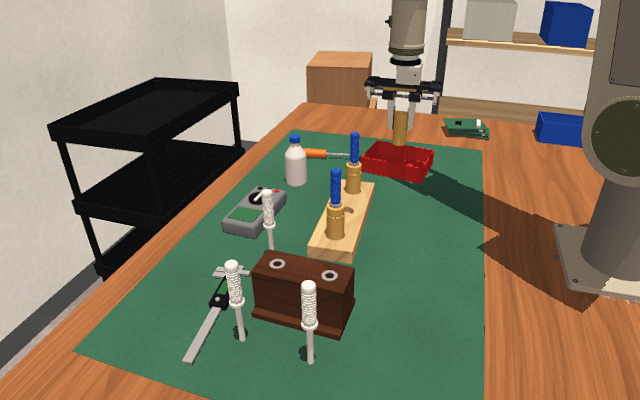

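View pics/t20.png

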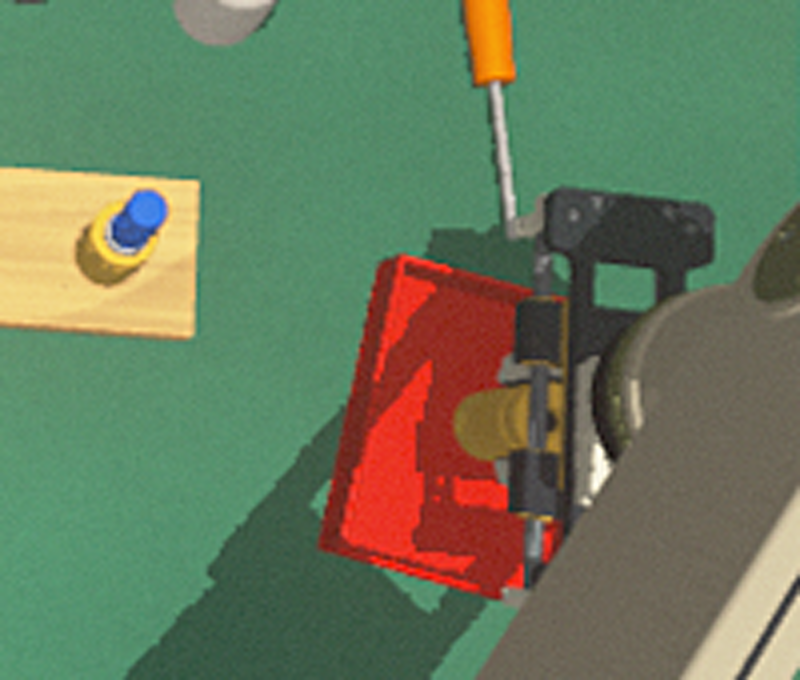

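The sleeve hangs over the tray centre. Lowering.

```bash
python3 -m inch '[[[8,15,0,0,0,0],[1,25,0,0,0,0],[0,20,0,0,0,0],[0,8,0,0,0,0],[0,2,0,0,0,0],[0,0,0,0,0,0]]]'; python3 -m inch '[[[0,2,0,0,0,0],[0,0,0,0,0,0]]]'; python3 - <<'E'
from h import *
delta([.4915,-.298,.0524])
E
```

```text
t: 28.72
tool_pos: [0.4922, -0.2995, 0.0588]
orientation: [-1.21, 1.206, -1.208]
force: [0.1, 0.3, -5.9]
opening: 0.0354
t: 28.98
tool_pos: [0.492, -0.2993, 0.0566]
orientation: [-1.211, 1.206, -1.208]
force: [-0.3, 0.3, -6.3]
opening: 0.0354
t 28.98 pos [ 0.492  -0.2993  0.0566] y [ 0.001 -0.    -1.   ] z [1.    0.003 0.001] F [-0.3  0.3 -6.3] op 0.0354
delta tool mm [-1.3  4.2 -0.5]
```

```bash
python3 -m inch '[[[0,2,0,0,0,0],[0,1,0,0,0,0],[0,0,0,0,0,0]]]'; python3 -m inch '[[[0,1,0,0,0,0],[0,0,0,0,0,0]]]'; python3 -m inch '[[[0,0.7,0,0,0,0],[0,0,0,0,0,0]]]'
```

```text
t: 29.35
tool_pos: [0.4916, -0.2991, 0.053]
orientation: [-1.211, 1.207, -1.207]
force: [0.0, 0.1, -6.7]
opening: 0.0355
t: 29.6
tool_pos: [0.4919, -0.2992, 0.0525]
orientation: [-1.211, 1.207, -1.207]
force: [-1.0, 1.5, -2.7]
opening: 0.0355
t: 29.85
tool_pos: [0.4919, -0.2993, 0.0525]
orientation: [-1.211, 1.207, -1.207]
force: [-4.1, 3.1, 4.7]
opening: 0.0356
```

Contact at the predicted height. Release and back up.

```bash
python3 -m inch '[[[0,0,0,0,0,0],[0,0,0,0,0,0],[0,0,0,0,0,0],[0,-20,0,0,0,0],[0,-45,0,0,0,0],[0,-55,0,0,0,0],[0,-50,0,0,0,0]]]' 60;  python3 -m inch '[[[-20,-30,-30,0,0,0],[0,0,-50,0,0,0],[0,0,-40,0,0,0],[0,0,0,0,0,0],[0,0,0,0,0,0]]]'; python3 - <<'E'
from h import *
delta([.4,-.3,.3])
c=cam("side"); cv2.imwrite("pics/s21.png",cv2.resize(c["image"][110:270,280:460],None,fx=4,fy=3.75,interpolation=2)) ; pickle.dump(c,open("sf.pkl","wb"))
c=cam("top"); crop("t21",c["image"],250,160,510,330,3); pickle.dump(c,open("tf.pkl","wb"))
E
```

```text
t: 30.72
tool_pos: [0.492, -0.2993, 0.2252]
orientation: [-1.21, 1.205, -1.209]
force: [0.2, 0.2, -0.6]
opening: 0.0604
t: 31.35
tool_pos: [0.3722, -0.2798, 0.2528]
orientation: [-1.21, 1.205, -1.209]
force: [0.6, 0.9, -0.1]
opening: 0.0602
t 31.35 pos [ 0.3722 -0.2798  0.2528] y [ 0.002 -0.001 -1.   ] z [1.    0.003 0.002] F [ 0.6  0.9 -0.1] op 0.0602
delta tool mm [ 20.4 -47.1  27.8]
```

View pics/s21.png

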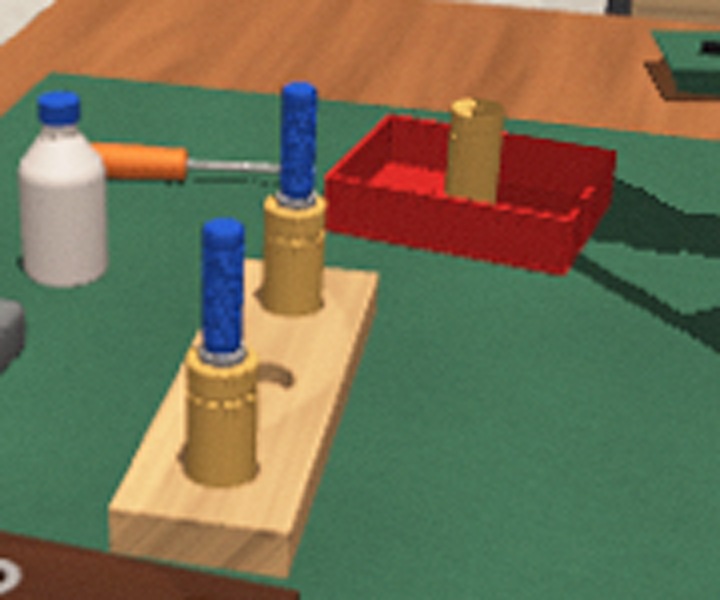

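View pics/t21.png

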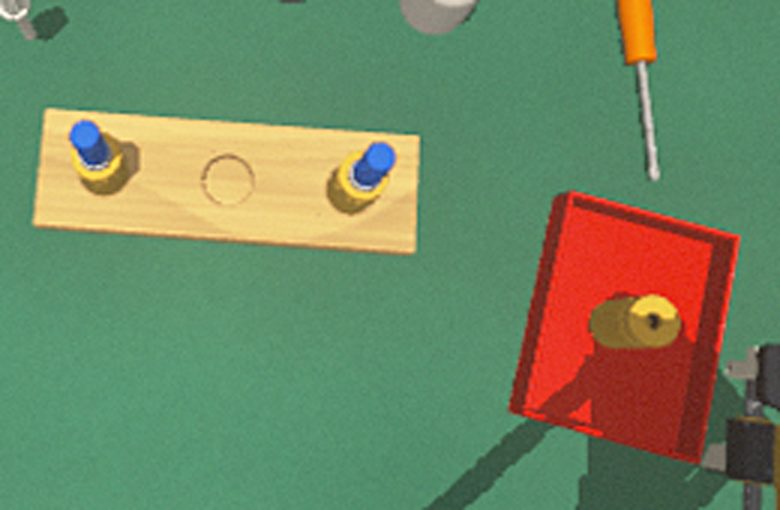

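```bash
python3 - <<'E'
from h import *
S=pickle.load(open("sf.pkl","rb"));T=pickle.load(open("tf.pkl","rb"))
a=S["image"][135:235,310:380]; cv2.imwrite("pics/s22.png",cv2.resize(a,None,fx=6,fy=6,interpolation=2))
for p in([.5577,.103],[.5667,-.088]):
    print("grip top",(proj(S,[*p,.176])-[310,135])*6,"collar under",(proj(S,[*p,.1])-[310,135])*6)
print("tray sleeve top/foot",((proj(T,[[.492,-.299,.089],[.492,-.299,.004]])-[250,160])*3).round())
E
```

```text
grip top [[147.51214312 209.45779459]] collar under [[145.63721905 418.99430796]]
grip top [[263.98627291 -12.86665648]] collar under [[258.2460592  171.35044249]]
tray sleeve top/foot [[652. 320.]
 [610. 323.]]
```

View pics/s22.png

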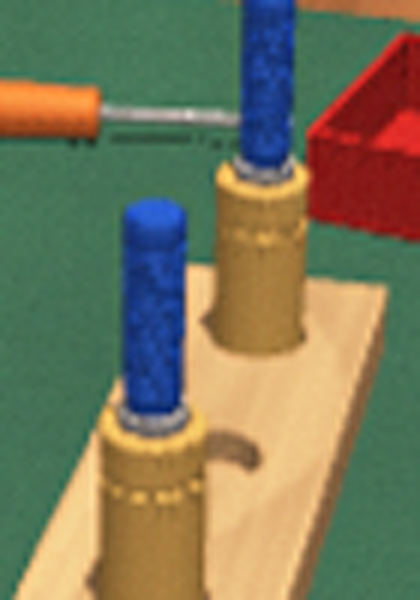

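Both collars are seated, and the tray sleeve's mouth (653,320) and foot match the projection of an upright sleeve. The arm is clear, so I'm handing in.

```bash
python3 - <<'E'
from h import *
print(robot.close_job(), monitor.read_state()["t"])
E
```

```text
the job is handed in; nothing more can be done
the job is handed in; nothing more can be done
```

The job is handed in, at about 31.5 s of the 72 s allowed; the simulator reports no verdict.

- **Near plunger:** it went into the sleeve nearest the stand with almost no resistance and was pushed home.
- **Far plunger:** it bound in the middle sleeve about 46 mm down, where the force climbed to about 9 N. I drew it out, and the sleeve stayed in its pocket. It then went home in the far sleeve.
- **Tight sleeve:** I lifted the middle sleeve out of the block and set it on the red tray's floor near the centre.

**Last checks:**
- Both plungers stopped within about 0.1 mm of the tool height expected for a seated collar. In the last pictures both collars lie on their sleeves.
- The tray sleeve touched down at the predicted height. Its mouth and foot in the top view match those of an upright sleeve.
- Bystanders: the cleaner and the screwdriver look unmoved in the last close crops. I did not look again at the meter and the caliper after the final moves, but the arm never went near them.
- The arm ended clear of everything.

No check failed. The two cameras disagreed by about 2–3 mm on some positions, and the second plunger sat slightly tilted in the jaws (about 1–2 degrees). Neither hindered the fit.

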